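# Gauge the frame rails from the offcut bin

## Task

Two or three of the four coloured picture-frame rails are mixed with odds and ends in the wooden bin. Pick them out one at a time, longest first (brown, yellow, green, blue), lay each in the bench caliper, let go of it and slide the jaw shut on its ends with a light firm squeeze, then put it lying flat in the grey tray. At the end close the empty caliper; leave the odds and ends in the bin and do not disturb the candle holder, plant pot or steel rule.

Things in the scene. Friction and masses are not known exactly. Their poses are not given: they have to be found in the camera images.
- caliper: bench caliper, fixed to the desk: a flat aluminium bed 8 mm thick, 270 x 90 mm; origin under the bed on its centre line; x runs along the bed towards the fixed jaw, z up; bed spans x = -115..155 mm, y = +-45 mm. The fixed jaw (caliper_c1, a steel block 22 x 50 x 34 mm on the bed) has its measuring face at x = 110 mm. The measuring faces are 50 mm wide (y +-25) and reach up to 42 mm above the desk
- pad (a point): centre of the measuring face of the steel pad (jaw_c0, 10 x 50 x 33 mm) on the sliding jaw, which faces the fixed jaw; 25 mm above the desk
- jaw (a joint): sliding jaw: the value is the gap between the two measuring faces in m, 0 = shut, 0.165 = fully open; it opens towards the caliper's -x, slides with about 2.5 N friction and stays where it is left
- post (a point): orange square thumb post on the sliding jaw, 16 x 16 mm, square to the caliper; this point is on its axis 73 mm above the desk, 14 mm below its top (87 mm) and 22 mm behind the pad's measuring face; the black block below it (24 x 66 mm) ends 35 mm above the desk
- bin: pale wooden bin, 260 (x) x 290 (y) x 45 mm, walls and floor 5 mm; origin under the centre of its floor; fixed
- tray: shallow grey tray with a cork floor, 170 (x) x 250 (y) mm, lip 14 mm high, walls and floor 5 mm; origin under its centre; fixed
- rail_brown: dark walnut-brown picture-frame rail with two inlaid lines on top, 120 long (x) x 28 wide (y) x 22 mm high (z), 60 g; origin at its centre; may be absent
- rail_yellow: mustard-yellow picture-frame rail with two inlaid lines on top, 110 long (x) x 28 wide (y) x 22 mm high (z), 60 g; origin at its centre; may be absent
- rail_green: sage-green picture-frame rail with two inlaid lines on top, 100 long (x) x 28 wide (y) x 22 mm high (z), 60 g; origin at its centre; may be absent
- rail_blue: navy-blue picture-frame rail with two inlaid lines on top, 90 long (x) x 28 wide (y) x 22 mm high (z), 60 g; origin at its centre; may be absent
- tape: paper-tape roll in the bin, 44 mm across, 20 mm high, origin under it; clutter
- candle_stub: white candle stub in the bin, 32 mm across, 35 mm high, origin under it; clutter
- sanding_block: grey sanding block in the bin, 45 x 30 x 24 mm, origin under it; clutter
- rubber_foot: black rubber foot in the bin, 34 mm across, 18 mm high, origin under it; clutter
- plug: brown wooden plug in the bin, 22 mm across, 30 mm high, origin under it; clutter
- white_knob: white drawer knob in the bin, 22 mm across, 26 mm high, origin under it; clutter
- steel_cap: dark steel cap in the bin, 22 mm across, 20 mm high, origin under it; clutter
- candle_holder: turned terracotta-coloured candle holder standing beyond the caliper, 56 mm across, 85 mm high, origin under it; bystander
- plant_pot: copper pot with a small plant, 72 mm across, about 105 mm high, origin under it; bystander
- steel_rule: steel rule lying flat, 30 x 160 x 6 mm, origin under its centre; bystander

How it is judged (in metres and radians):
On the way, in this order (a step that is already met when the one before it is completed fails the run):
1. the dark walnut-brown rail (if present) lies lengthwise in the caliper, within 5 degrees of its axis, let go, each jaw pressing on one end of it with 2 to 25 N for 0.3 s (contact force between jaw_c0 and rail_brown between 2 and 25 N and contact force between caliper_c1 and rail_brown between 2 and 25 N and angle between the x axis of rail_brown and the x axis of caliper, either way round below 0.1 rad and contact force between the fingers and rail_brown below 0.2 N), for 0.3 s.
2. the mustard-yellow rail (if present) lies lengthwise in the caliper, within 5 degrees of its axis, let go, each jaw pressing on one end of it with 2 to 25 N for 0.3 s (contact force between jaw_c0 and rail_yellow between 2 and 25 N and contact force between caliper_c1 and rail_yellow between 2 and 25 N and angle between the x axis of rail_yellow and the x axis of caliper, either way round below 0.1 rad and contact force between the fingers and rail_yellow below 0.2 N), for 0.3 s.
3. the sage-green rail (if present) lies lengthwise in the caliper, within 5 degrees of its axis, let go, each jaw pressing on one end of it with 2 to 25 N for 0.3 s (contact force between jaw_c0 and rail_green between 2 and 25 N and contact force between caliper_c1 and rail_green between 2 and 25 N and angle between the x axis of rail_green and the x axis of caliper, either way round below 0.1 rad and contact force between the fingers and rail_green below 0.2 N), for 0.3 s.
4. the navy-blue rail (if present) lies lengthwise in the caliper, within 5 degrees of its axis, let go, each jaw pressing on one end of it with 2 to 25 N for 0.3 s (contact force between jaw_c0 and rail_blue between 2 and 25 N and contact force between caliper_c1 and rail_blue between 2 and 25 N and angle between the x axis of rail_blue and the x axis of caliper, either way round below 0.1 rad and contact force between the fingers and rail_blue below 0.2 N), for 0.3 s.
At the end, for the whole second after the job is handed in: every rail present lies at rest on the tray floor (centre inside the tray, under 30 mm above its origin, so not on another rail; long axis level within 8 degrees); the seven clutter pieces are still in the bin, origins under 50 mm high; caliper shut, gap under 4 mm (x of rail_brown in the frame of tray between -0.075 and 0.075 m and y of rail_brown in the frame of tray between -0.115 and 0.115 m and z of rail_brown in the frame of tray between 0 and 0.03 m and angle between rail_brown's own x axis and vertical between 1.42 and 1.72 rad and linear speed of each of rail_brown, rail_yellow, rail_green, rail_blue below 0.02 m/s and x of rail_yellow in the frame of tray between -0.075 and 0.075 m and y of rail_yellow in the frame of tray between -0.115 and 0.115 m and z of rail_yellow in the frame of tray between 0 and 0.03 m and angle between rail_yellow's own x axis and vertical between 1.42 and 1.72 rad and x of rail_green in the frame of tray between -0.075 and 0.075 m and y of rail_green in the frame of tray between -0.115 and 0.115 m and z of rail_green in the frame of tray between 0 and 0.03 m and angle between rail_green's own x axis and vertical between 1.42 and 1.72 rad and x of rail_blue in the frame of tray between -0.075 and 0.075 m and y of rail_blue in the frame of tray between -0.115 and 0.115 m and z of rail_blue in the frame of tray between 0 and 0.03 m and angle between rail_blue's own x axis and vertical between 1.42 and 1.72 rad and x of tape in the frame of bin between -0.13 and 0.13 m and y of tape in the frame of bin between -0.145 and 0.145 m and height (world z) of each of tape, candle_stub, sanding_block, rubber_foot, plug, white_knob, steel_cap below 0.05 m and x of candle_stub in the frame of bin between -0.13 and 0.13 m and y of candle_stub in the frame of bin between -0.145 and 0.145 m and x of sanding_block in the frame of bin between -0.13 and 0.13 m and y of sanding_block in the frame of bin between -0.145 and 0.145 m and x of rubber_foot in the frame of bin between -0.13 and 0.13 m and y of rubber_foot in the frame of bin between -0.145 and 0.145 m and x of plug in the frame of bin between -0.13 and 0.13 m and y of plug in the frame of bin between -0.145 and 0.145 m and x of white_knob in the frame of bin between -0.13 and 0.13 m and y of white_knob in the frame of bin between -0.145 and 0.145 m and x of steel_cap in the frame of bin between -0.13 and 0.13 m and y of steel_cap in the frame of bin between -0.145 and 0.145 m and value of joint jaw below 0.004 m); the robot touches nothing.
It fails at once if the candle holder, plant pot or steel rule is moved more than 30 mm or knocked over (distance of any of candle_holder, plant_pot, steel_rule from where it was at the start of the episode above 0.03 m or angle between any of candle_holder, plant_pot, steel_rule's own z axis and vertical above 0.4 rad).
Of rail_brown, rail_yellow, rail_green, rail_blue only 2 to 3 are there at a start; the rules pass over those that are not, and their reading is None.
At some moment in a run one of rail_brown, rail_yellow, rail_green, rail_blue may be knocked a few centimetres aside while the robot is not near it.
Once in a run the grip may slacken for a moment while it holds something.
It also fails if it takes over 210 s, if anything falls off the work surface, if the arm or the gripper's body presses on something with over 40 N, if the wrist force passes 120 N, or if a joint passes its speed limit or range.

## Robot

A 7-joint arm with a two-finger parallel gripper is mounted at the origin on the work surface. World frame = base frame: x ahead of the robot, y to its left, z up, the work surface at z = 0. Lengths are in mm, angles in degrees, forces in N, time in s.
With the tool pointing down it reaches from about 425 to 875 mm from the base axis. Payload 8.4 kg.
Tool frame: the origin (TCP) lies on the centre line of the jaws, within the pads' length; the fingertips stand env.nose_length ahead of it and the grasp point (between the pads) lies 3 mm ahead of it (env.nose_length is the distance from the TCP to the fingertips, in mm); z points along the fingers, y is the line along which they close (so a half turn about z gives the same grasp; the last joint's range is limited). The gripper opens to 85 mm and grips with 20 to 120 N. Pads are 22 mm wide; open, the fingers measure 114 mm over their backs; the gripper's body (76 mm by 85 mm) begins 54 mm behind the grasp point. The pads swing forward as they close: fully open they stand 13 mm farther back than shut.
Start: joints at [67.941, 19.091, 2.286, 83.961, -0.768, 76.965, -3.352], TCP at [183.229, -623.612, 253.308] pointing down, gripper open.
Joint ranges: [-147.57, 147.57], [-21.85, 119.76], [-74.77, 79.35], [14.55, 137.4], [-85.83, 265.84], [4.83, 119.75], [-152.11, 152.11]. Speed limits (degrees/s): [127.2, 127.2, 159.86, 159.86, 180, 180, 180].

## Interface

Orientations are given as a 3x3 rotation matrix whose columns are the frame's x, y, z axes.
In Python, from station import env gives the robot as it stands.
- The arm moves only by the tool arm_command, never from a script. Its argument "rows" is a list of rows, each a list of 6 numbers: the shift along the world's x, y, z normalised to -1 to 1, where 1 is 25 mm, then the turn, a rotation vector about the world's x, y, z normalised to -1 to 1, where 1 is 5 degrees. A call has 1 to 5 rows; each row shifts and turns the commanded pose from where the row before left it; what a row does not reach is not made up. A row lasts 1/12 s, in which the tool goes at most 41.7 mm and 7.16 degrees, less where a joint would pass 70% of its speed; a pose out of reach is approached as far as the arm can. A call with a number of a shift or a turn outside -1 to 1 is refused whole. A call with a gripper value outside its range is refused whole. "jaw" is the finger opening in mm, from 0 to 85.4, set as the call begins (left out, the last holds). The fingers move at their own pace and stop on an object; the grip force is fixed at half the most. Time passes only in rows, so rows that do not move let the fingers close. It gives the time, the measured TCP pose, the force, the opening and the grip force at its end, in the units of the state.
- env.get_state(): the state, without advancing time (a new reading comes with each control period).
- env.capture(name): name is "scene" or "top" or "wrist"; returns the picture (384x512x3 uint8, blue, green, red); there is no depth.
- env.get_calibration(name): a dict with "fx", "fy", "cx", "cy" (pixels), "extrinsics" (4x4, takes a point from camera to world coordinates). Camera axes: x right, y down, z forward; pixel columns grow to the right and rows downward; lengths in mm; the calibration is good to about 2 mm. The wrist camera is an equidistant fisheye: a pixel r from the principal point sees the ray r / f radians off the axis. A picture is of the moment at which its call begins: read the wrist's pose just before it. get_calibration takes no time and is no camera call; for the wrist camera it gives the pose at the moment of the call.
- env.sign_off(): hands the job in; it is judged then, once.
The state is a dict: "t": time; "joints": joint angles; "joint_vel": joint speeds; "joint_torque": joint torques, N m; "tool_pos": TCP position; "eef_rot": TCP orientation; "force": force on the tool from outside, world axes, zero at the start; "torque": the same for the moment, N m; "width": finger opening in mm; "grip_force": force on a finger pad.
Only numpy, scipy, OpenCV 4.12 (cv2) and the standard library are available. Lean on these libraries where they do the work, as an engineer would, in place of code of your own. Each camera call takes 0.05 s, during which the arm holds its last target. There are 200 camera calls.

## Working session

There is one attempt and no reset: what is moved stays moved. The work goes in short steps, Python scripts to look and compute and a tool call to move; the robot and the scene stay as the last step left them, time stands still between calls to the robot, and variables do not carry over. Pictures are saved under pics/ and viewed, at most 14 in all, crops included, and the job is handed in when it is done.

Besides the shell and the picture viewer there is one more tool, called after "Emit:" in YAML: its name, and indented under it one key for each argument. arm_command: Moves the arm, as the interface text tells. Scaled input: -1 to 1 covers 25 mm each way for a shift and 5 degrees each way for a turn. Its arguments: {"type":"object","properties":{"rows":{"type":"array"},"jaw":{"type":"number"}},"required":["rows"]}

```bash
ls; mkdir -p pics
python3 - <<'E'
from station import env
import cv2,numpy as np
print(env.nose_length); s=env.get_state(); print(s)
for n in ("scene","top","wrist"):
    c=env.get_calibration(n); print(n,c['fx'],c['fy'],c['cx'],c['cy'],np.round(c['extrinsics'],3).tolist())
    im=env.capture(n); cv2.imwrite(f'pics/{n}0.png',im)
a=cv2.imread('pics/top0.png'); cv2.imwrite('pics/top0b.png',cv2.resize(a,(800,600),interpolation=cv2.INTER_CUBIC))
E
```

```text
pics
22.0
{'t': 0.0, 'joints': array([67.94120077, 19.13173355,  2.2860641 , 84.01147075, -0.76775941,
       76.96522618, -3.35149043]), 'joint_vel': array([-0.00272811,  0.0682779 ,  0.03677947, -0.05646167,  0.1162907 ,
        0.04117138, -0.05999074]), 'joint_torque': array([-1.00091449e-03, -6.58556056e+01,  1.36492208e+00, -4.05544710e+01,
        1.67961640e-02,  1.25516311e-02, -7.66787389e-05]), 'tool_pos': array([ 183.09123362, -623.24124592,  252.4183554 ]), 'eef_rot': array([[ 9.59446898e-01,  2.81888849e-01, -5.71255212e-04],
       [ 2.81889403e-01, -9.59445697e-01,  1.52262145e-03],
       [-1.18878347e-04, -1.62190522e-03, -9.99998678e-01]]), 'force': array([-0.32350729, -0.30215483,  0.00855244]), 'torque': array([ 0.00808569,  0.02661879, -0.03426789]), 'grip_force': 0.0, 'width': 85.47592102018031}
scene 411.684169246567 411.684169246567 253.4531205602118 184.8023356170849 [[0.845, 0.456, -0.279, 896.843], [0.534, -0.709, 0.46, -484.25], [0.012, -0.538, -0.843, 938.613], [0.0, 0.0, 0.0, 1.0]]
top 354.4156579096015 354.4156579096015 248.12646665790245 197.2841862563407 [[0.003, -0.991, 0.135, 443.789], [-1.0, -0.001, 0.021, 2.98], [-0.021, -0.135, -0.991, 1064.745], [0.0, 0.0, 0.0, 1.0]]
wrist 297.3186396354542 297.3186396354542 256.6418685947063 191.11351849393498 [[0.282, -0.92, -0.273, 251.698], [-0.959, -0.271, -0.078, -602.826], [-0.002, 0.284, -0.959, 373.443], [0.0, 0.0, 0.0, 1.0]]
```

View pics/top0b.png

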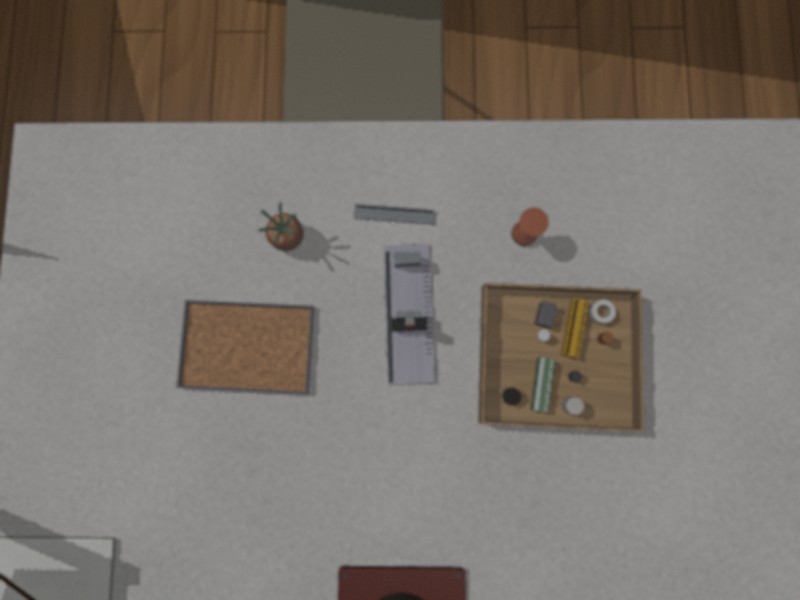

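View pics/scene0.png

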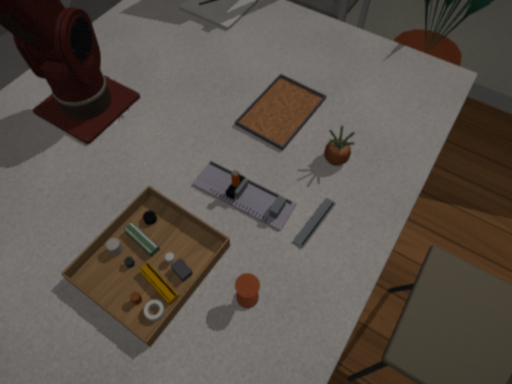

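The top view shows yellow (575,328) and green (543,384) in the bin at right, with no brown or blue. The caliper (410,315) has its fixed jaw up (+x) and its jaw about half open. The tray is at (247,347), the rule at (395,214), the pot at (284,230) and the holder at (530,225). The scene view agrees.

```bash
cat > h.py <<'E'
from station import env
import cv2,numpy as np
def ray(n,u,v,cal=None):
    c=cal or env.get_calibration(n); x=(u-c['cx'])/c['fx']; y=(v-c['cy'])/c['fy']
    if n=='wrist':
        r=np.hypot(x,y); s=np.sin(r)/max(r,1e-9); d=np.array([x*s,y*s,np.cos(r)])
    else: d=np.array([x,y,1.])
    E=np.array(c['extrinsics']); d=E[:3,:3]@d; return E[:3,3],d/np.linalg.norm(d)
def plane(n,u,v,z,cal=None):
    o,d=ray(n,u,v,cal); return o+d*(z-o[2])/d[2]
def tri(rays):
    A=sum(np.eye(3)-np.outer(d,d) for o,d in rays); b=sum((np.eye(3)-np.outer(d,d))@o for o,d in rays)
    p=np.linalg.solve(A,b); return p,[np.linalg.norm((np.eye(3)-np.outer(d,d))@(p-o)) for o,d in rays]
def proj(n,p,cal=None):
    c=cal or env.get_calibration(n); E=np.linalg.inv(np.array(c['extrinsics'])); q=E[:3,:3]@np.array(p)+E[:3,3]
    if n=='wrist':
        r=np.hypot(q[0],q[1]); t=np.arctan2(r,q[2]); return c['cx']+c['fx']*t*q[0]/r, c['cy']+c['fy']*t*q[1]/r
    return c['cx']+c['fx']*q[0]/q[2], c['cy']+c['fy']*q[1]/q[2]
E
python3 - <<'E'
from h import *
np.set_printoptions(precision=1,suppress=True)
S=1.5625
for nm,u,v,z in [('yel',575,328,25),('yA',579,299,27),('yB',571,357,27),('grn',543,384,27),('gA',546,357,27),('gB',540,411,27),('binTL',481,286,45),('binBR',642,430,45),('trayTL',185,301,14),('trayBR',312,393,14),('calTL',386,246,8),('calTR',431,245,8),('calBL',389,384,8),('calBR',435,383,8),('post',410,321,87),('fix',407,258,42)]:
    print(nm,plane('top',u/S,v/S,z))
t=cv2.imread('pics/top0.png');s=cv2.imread('pics/scene0.png')
a=cv2.resize(t[150:260,235:425],None,fx=4.2,fy=4.2,interpolation=cv2.INTER_CUBIC);cv2.imwrite('pics/tc.png',a)
a=cv2.resize(s[150:350,55:305],None,fx=3,fy=3,interpolation=cv2.INTER_CUBIC);cv2.imwrite('pics/sc.png',a)
E
```

```text
yel [ 547.9 -326.1   25. ]
yA [ 602.6 -335.2   27. ]
yB [ 493.6 -315.8   27. ]
grn [ 443.8 -262.4   27. ]
gA [ 493.5 -269.6   27. ]
gB [ 394.7 -255.2   27. ]
binTL [ 624.3 -149.1   45. ]
binBR [ 362.9 -431.1   45. ]
trayTL [600.5 417.2  14. ]
trayBR [425.6 167.1  14. ]
calTL [710.3  29.    8. ]
calTR [712.1 -58.9   8. ]
calBL [442.8  22.4   8. ]
calBR [445.  -64.5   8. ]
post [553.8 -16.   87. ]
fix [678.4 -11.5  42. ]
```

View pics/tc.png

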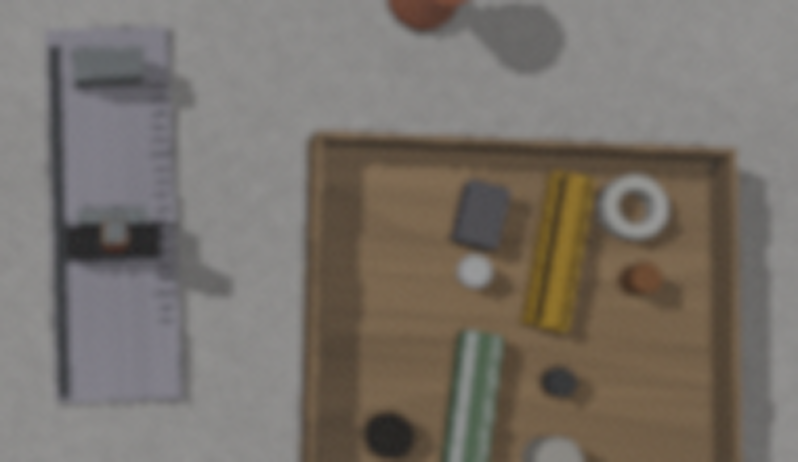

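View pics/sc.png

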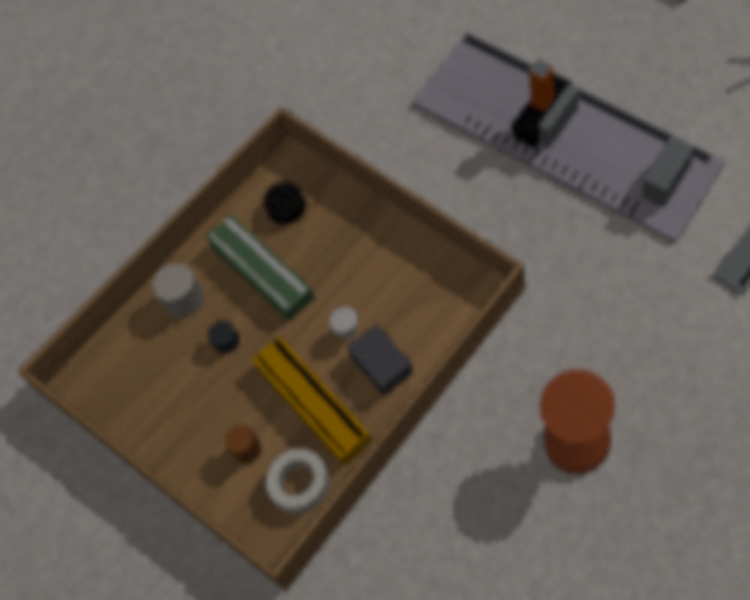

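The crops show the rails lying flat with the knob and plug beside yellow. In the top crop, yellow's centre is at (561,251) and the post top at (115,230). In the scene crop, yellow is at (311,397) and the post top at (541,67).

Run:
```python
from h import *
np.set_printoptions(precision=1,suppress=True)
T=lambda u,v:ray('top',235+u/4.2,150+v/4.2); S=lambda u,v:ray('scene',55+u/3,150+v/3)
for nm,a,b in [('yel',(561,251),(311,397)),('post',(115,230),(541,67)),('fixtop',(108,65),(672,158)),('binTL',(314,138),(523,270)),('knob',(475,270),(344,320)),('plug',(642,277),(239,440))]:
    print(nm,*tri([T(*a),S(*b)]))
```

```text
yel [ 550.6 -327.    21.4] [np.float64(2.5891019082220645), np.float64(2.5891019082221085)]
post [556.8 -14.9  88.2] [np.float64(1.5739779358325485), np.float64(1.5739779358323187)]
fixtop [680.3  -9.5  43.5] [np.float64(4.194370807109931), np.float64(4.194370807110002)]
binTL [ 629.6 -155.3   29.5] [np.float64(2.783184693067167), np.float64(2.7831846930671094)]
knob [ 536.  -265.4   28.8] [np.float64(1.8086363817957183), np.float64(1.8086363817959499)]
plug [ 530.6 -381.2   28. ] [np.float64(0.6882194300097322), np.float64(0.6882194300098133)]
```

Emit:
arm_command:
  rows:
    - [0.57, 0.97, 0, 0, 0, 0.6]
    - [0.57, 0.97, 0, 0, 0, 0.6]
    - [0.57, 0.97, 0, 0, 0, 0.6]
    - [0.57, 0.97, 0, 0, 0, 0.6]
    - [0.57, 0.97, 0, 0, 0, 0.6]

```text
t: 0.57
tool_pos: [254.9, -501.0, 253.0]
eef_rot: [[0.852, 0.523, -0.0], [0.523, -0.852, 0.0], [-0.0, -0.001, -1.0]]
force: [-0.1, 0.2, -0.7]
width: 85.6
grip_force: 0.0
```

Emit:
arm_command:
  rows:
    - [0.57, 0.97, 0, 0, 0, 0.6]
    - [0.57, 0.97, 0, 0, 0, 0.6]
    - [0.57, 0.97, 0, 0, 0, 0.6]
    - [0.57, 0.97, 0, 0, 0, 0.6]
    - [0.57, 0.97, 0, 0, 0, 0.6]

```text
t: 0.98
tool_pos: [326.1, -379.7, 253.1]
eef_rot: [[0.688, 0.726, -0.0], [0.726, -0.688, 0.0], [-0.0, -0.0, -1.0]]
force: [1.3, -0.7, -0.6]
width: 85.5
grip_force: 0.0
```

Emit:
arm_command:
  rows:
    - [0.57, 0.97, 0, 0, 0, 0.6]
    - [0.57, 0.97, 0, 0, 0, 0.6]
    - [0.57, 0.97, 0, 0, 0, 0.6]
    - [0.57, 0.97, 0, 0, 0, 0.6]
    - [0.57, 0.97, 0, 0, 0, 0.6]

```text
t: 1.4
tool_pos: [397.3, -258.5, 253.3]
eef_rot: [[0.477, 0.879, -0.0], [0.879, -0.477, -0.0], [-0.0, -0.0, -1.0]]
force: [-0.0, -1.0, -0.1]
width: 85.4
grip_force: 0.0
```

Emit:
arm_command:
  rows:
    - [0.57, 0.97, 0, 0, 0, 0.6]
    - [0.57, 0.97, 0, 0, 0, 0.6]
    - [0.57, 0.97, 0, 0, 0, 0.6]
    - [0.57, 0.97, 0, 0, 0, 0.6]
    - [0.57, 0.97, 0, 0, 0, 0.6]

```text
t: 1.82
tool_pos: [468.5, -137.3, 253.2]
eef_rot: [[0.233, 0.972, -0.0], [0.972, -0.233, -0.0], [-0.0, -0.0, -1.0]]
force: [1.5, -0.3, -0.0]
width: 85.3
grip_force: 0.0
```

Emit:
arm_command:
  rows:
    - [0.57, 0.97, 0, 0, 0, 0.6]
    - [0.57, 0.97, 0, 0, 0, 0.6]
    - [0.57, 0.97, 0, 0, 0, 0.6]
    - [0.57, 0.97, 0, 0, 0, 0.6]
    - [0.57, 0.97, 0, 0, 0, 0.6]

```text
t: 2.23
tool_pos: [539.9, -16.2, 253.2]
eef_rot: [[-0.026, 1.0, -0.0], [1.0, 0.026, -0.0], [-0.0, -0.0, -1.0]]
force: [-0.2, -0.1, 0.0]
width: 85.2
grip_force: 0.0
```

Emit:
arm_command:
  rows:
    - [0, 0, 0, 0, 0, 0]
    - [0, 0, 0, 0, 0, 0]

```text
t: 2.4
tool_pos: [539.7, -15.6, 252.9]
eef_rot: [[-0.027, 1.0, -0.001], [1.0, 0.027, 0.001], [0.001, -0.001, -1.0]]
force: [-0.5, -1.1, -0.5]
width: 85.2
grip_force: 0.0
```

Run:
```python
from h import *
np.set_printoptions(precision=2,suppress=True)
c=env.get_calibration('wrist'); print(c['extrinsics']); im=env.capture('wrist'); s=env.get_state(); print(s['tool_pos'],s['eef_rot'],s['joints'],s['force'])
import pickle; pickle.dump(c,open('w1.pkl','wb')); cv2.imwrite('pics/w1.png',im); cv2.imwrite('pics/w1b.png',cv2.resize(im,(800,600),interpolation=cv2.INTER_CUBIC))
```

```text
[[  1.     0.03   0.01 536.9 ]
 [  0.03  -0.96  -0.28  56.8 ]
 [ -0.     0.28  -0.96 373.94]
 [  0.     0.     0.     1.  ]]
[539.3  -17.18 252.91] [[-0.02  1.   -0.  ]
 [ 1.    0.02  0.  ]
 [ 0.   -0.   -1.  ]] [ 28.8    9.03 -34.92  97.88   5.33  74.82  -5.79] [-0.02 -0.84 -0.16]
```

View pics/w1b.png

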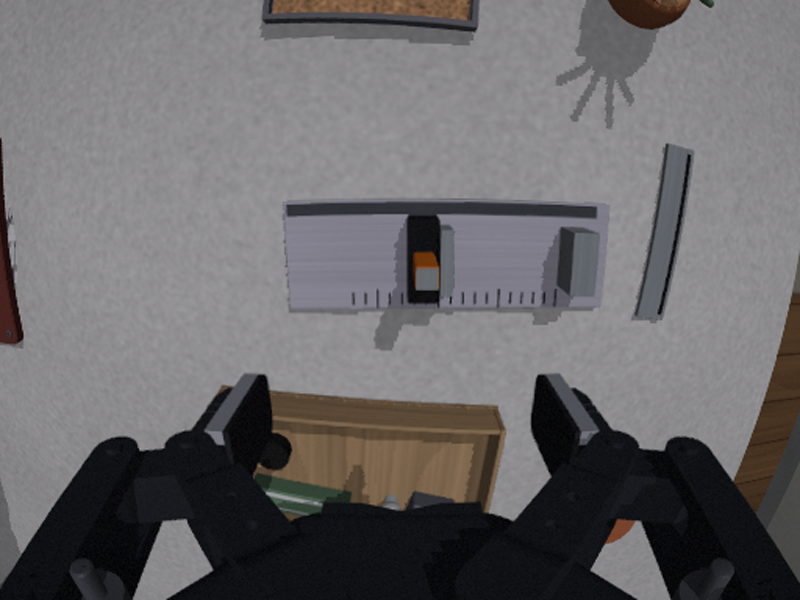

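The wrist view shows the post top at (426,279), the fixed jaw top at about (561–598, 229–297) and the bed corners at (284,203), (608,204), (603,306), (290,310).

Run:
```python
from h import *
import pickle; c=pickle.load(open('w1.pkl','rb'))
np.set_printoptions(precision=1,suppress=True)
W=lambda u,v,z:plane('wrist',u/1.5625,v/1.5625,z,c)
print('post',W(426,279,87), tri([ray('wrist',426/1.5625,279/1.5625,c),ray('top',262.4,204.8),ray('scene',235.3,172.3)]) if 0 else '')
print(tri([ray('wrist',426/1.5625,279/1.5625,c),ray('top',262.4,204.8),ray('scene',235.3,172.3)]))
for n,u,v,z in [('bed',284,203,8),('bed',608,204,8),('bed',603,306,8),('bed',290,310,8),('fixL',560,228,42),('fixR',597,230,42),('fixLb',570,294,42),('fixRb',595,297,42),('pad',453,228,41),('padb',454,290,41)]: print(n,W(u,v,z))
```

```text
post [554.6 -14.3  87. ] 
(array([555.8, -14.5,  87. ]), [np.float64(1.2910664345242566), np.float64(1.549586235604544), np.float64(2.000179383824676)])
bed [443.7  26.3   8. ]
bed [710.9  36.4   8. ]
bed [717.8 -53.    8. ]
bed [446.2 -63.5   8. ]
fixL [656.5  17.2  42. ]
fixR [687.4  17.6  42. ]
fixLb [670.5 -33.7  42. ]
fixRb [692.6 -35.5  42. ]
pad [575.5  13.   41. ]
padb [578.7 -33.5  41. ]
```

Emit:
arm_command:
  rows:
    - [0.124, 0.015, -0.9, 0, 0, 0.06]
    - [0.124, 0.015, -0.9, 0, 0, 0]
    - [0.124, 0.015, -0.9, 0, 0, 0]
    - [0.124, 0.015, -0.9, 0, 0, 0]
    - [0.124, 0.015, -0.9, 0, 0, 0]
  jaw: 50

```text
t: 2.87
tool_pos: [554.6, -17.3, 139.8]
eef_rot: [[-0.026, 1.0, -0.0], [1.0, 0.026, -0.001], [-0.001, -0.0, -1.0]]
force: [0.3, 0.4, 0.1]
width: 50.2
grip_force: 0.0
```

Emit:
arm_command:
  rows:
    - [0, 0, -0.9, 0, 0, 0]
    - [0, 0, -0.9, 0, 0, 0]
    - [0, 0, -0.9, 0, 0, 0]
    - [0, 0, 0, 0, 0, 0]
    - [0, 0, 0, 0, 0, 0]

```text
t: 3.28
tool_pos: [553.9, -16.7, 72.8]
eef_rot: [[-0.027, 1.0, -0.003], [1.0, 0.027, -0.0], [-0.0, -0.003, -1.0]]
force: [-0.1, 0.2, 0.1]
width: 50.2
grip_force: 0.0
```

Emit:
arm_command:
  rows:
    - [0, 0, 0, 0, 0, 0]
    - [0, 0, 0, 0, 0, 0]
    - [0, 0, 0, 0, 0, 0]
    - [0, 0, 0, 0, 0, 0]
    - [0, 0, 0, 0, 0, 0]
  jaw: 10

```text
t: 3.7
tool_pos: [556.0, -15.8, 75.0]
eef_rot: [[-0.029, 1.0, 0.002], [1.0, 0.029, -0.001], [-0.001, 0.002, -1.0]]
force: [-1.3, -0.9, 7.0]
width: 15.0
grip_force: 58.9
```

Emit:
arm_command:
  rows:
    - [0, 0, 0, 0, 0, 0]
    - [0, 0, 0, 0, 0, 0]
    - [0, 0, 0, 0, 0, 0]
    - [0, 0, 0, 0, 0, 0]
    - [0, 0, 0, 0, 0, 0]

```text
t: 4.12
tool_pos: [555.9, -15.7, 75.0]
eef_rot: [[-0.029, 1.0, 0.002], [1.0, 0.029, -0.001], [-0.001, 0.002, -1.0]]
force: [-1.4, -1.2, 7.0]
width: 15.0
grip_force: 58.9
```

Emit:
arm_command:
  rows:
    - [-0.568, -0.018, 0, 0, 0, 0]
    - [-0.568, -0.018, 0, 0, 0, 0]
    - [-0.568, -0.018, 0, 0, 0, 0]
    - [-0.568, -0.018, 0, 0, 0, 0]
    - [-0.568, -0.018, 0, 0, 0, 0]

```text
t: 4.53
tool_pos: [485.3, -18.0, 74.9]
eef_rot: [[-0.029, 1.0, 0.004], [1.0, 0.029, -0.001], [-0.001, 0.004, -1.0]]
force: [2.6, -0.7, 5.9]
width: 15.3
grip_force: 61.7
```

Emit:
arm_command:
  rows:
    - [0, 0, 0, 0, 0, 0]
    - [0, 0, 0, 0, 0, 0]
    - [0, 0, 0, 0, 0, 0]

```text
t: 4.78
tool_pos: [484.7, -18.0, 75.0]
eef_rot: [[-0.029, 1.0, 0.002], [1.0, 0.029, -0.001], [-0.001, 0.002, -1.0]]
force: [-2.0, -1.0, 9.9]
width: 15.3
grip_force: 62.2
```

Emit:
arm_command:
  rows:
    - [0, 0, 0, 0, 0, 0]
    - [0, 0, 0, 0, 0, 0]
    - [0, 0, 0, 0, 0, 0]
  jaw: 46

```text
t: 5.03
tool_pos: [484.1, -17.7, 73.6]
eef_rot: [[-0.029, 1.0, 0.0], [1.0, 0.029, -0.0], [-0.0, 0.0, -1.0]]
force: [0.6, 0.5, 0.1]
width: 46.1
grip_force: 0.0
```

Emit:
arm_command:
  rows:
    - [0, 0, 1, 0, 0, 0]
    - [0, 0, 1, 0, 0, -0.95]
    - [0, 0, 1, 0, 0, -0.968]
    - [0, 0, 1, 0, 0, -0.968]
    - [0, 0, 1, 0, 0, -0.968]

```text
t: 5.45
tool_pos: [483.8, -17.6, 199.5]
eef_rot: [[0.306, 0.952, -0.0], [0.952, -0.306, 0.0], [0.0, -0.0, -1.0]]
force: [-0.3, 0.7, -1.3]
width: 45.9
grip_force: 0.0
```

Emit:
arm_command:
  rows:
    - [0.16, -0.77, 0, 0, 0, -0.968]
    - [0.16, -0.77, 0, 0, 0, -0.968]
    - [0.16, -0.77, 0, 0, 0, -0.968]
    - [0.16, -0.77, 0, 0, 0, -0.968]
    - [0.16, -0.77, 0, 0, 0, -0.968]

```text
t: 5.87
tool_pos: [504.0, -114.9, 198.3]
eef_rot: [[0.669, 0.743, -0.0], [0.743, -0.669, -0.0], [-0.0, 0.0, -1.0]]
force: [1.4, 0.0, -0.3]
width: 45.9
grip_force: 0.0
```

Emit:
arm_command:
  rows:
    - [0.16, -0.77, 0, 0, 0, -0.968]
    - [0.16, -0.77, 0, 0, 0, -0.968]
    - [0.16, -0.77, 0, 0, 0, -0.968]
    - [0.16, -0.77, 0, 0, 0, -0.968]
    - [0.16, -0.77, 0, 0, 0, -0.968]

```text
t: 6.28
tool_pos: [524.1, -211.1, 198.1]
eef_rot: [[0.915, 0.403, -0.0], [0.403, -0.915, 0.0], [-0.0, -0.0, -1.0]]
force: [0.4, 0.1, 0.7]
width: 46.2
grip_force: 0.0
```

Emit:
arm_command:
  rows:
    - [0.16, -0.77, 0, 0, 0, -0.968]
    - [0.16, -0.77, 0, 0, 0, -0.968]
    - [0.16, -0.77, 0, 0, 0, -0.968]
    - [0.16, -0.77, 0, 0, 0, -0.968]
    - [0.16, -0.77, 0, 0, 0, -0.968]

```text
t: 6.7
tool_pos: [544.1, -307.4, 198.1]
eef_rot: [[1.0, -0.008, -0.0], [-0.008, -1.0, 0.0], [-0.0, -0.0, -1.0]]
force: [0.5, 0.4, 0.0]
width: 46.0
grip_force: 0.0
```

Emit:
arm_command:
  rows:
    - [0.16, -0.77, 0, 0, 0, -0.968]
    - [0, 0, 0, 0, 0, -0.5]
    - [0, 0, 0, 0, 0, 0]
    - [0, 0, 0, 0, 0, 0]

```text
t: 7.03
tool_pos: [548.0, -325.2, 198.0]
eef_rot: [[0.992, -0.129, -0.0], [-0.129, -0.992, 0.001], [-0.0, -0.001, -1.0]]
force: [-0.2, 0.7, 0.3]
width: 45.9
grip_force: 0.0
```

Run:
```python
from h import *
np.set_printoptions(precision=2,suppress=True)
c=env.get_calibration('wrist'); im=env.capture('wrist'); s=env.get_state(); print(s['tool_pos'],s['eef_rot'],s['joints'],s['force'])
import pickle; pickle.dump(c,open('w2.pkl','wb')); cv2.imwrite('pics/w2.png',im); cv2.imwrite('pics/w2b.png',cv2.resize(im,(800,600),interpolation=cv2.INTER_CUBIC))
t=env.capture('top'); cv2.imwrite('pics/top2.png',t)
```

```text
[ 548.16 -324.8   198.11] [[ 0.99 -0.13 -0.  ]
 [-0.13 -0.99  0.  ]
 [-0.   -0.   -1.  ]] [ 37.95  20.31 -14.34  89.25   5.18  71.12 -74.59] [ 0.23 -0.38 -0.17]
```

View pics/w2b.png

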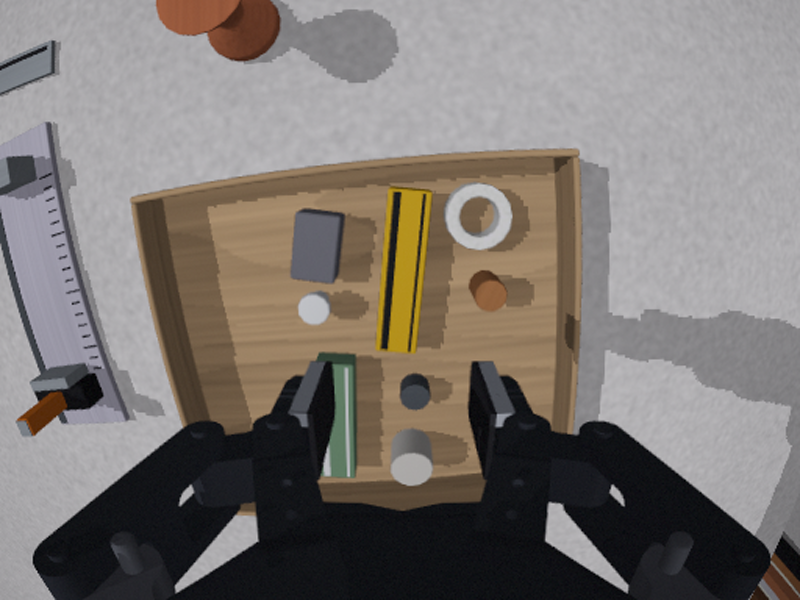

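The wrist view shows yellow's top corners at (391,187), (432,191), (415,352), (377,349). The knob is at (314,308) and the plug at (490,293), both clear of mid-rail. Green's far end is at (338,356).

Run:
```python
from h import *
import pickle; c=pickle.load(open('w2.pkl','rb'))
np.set_printoptions(precision=1,suppress=True)
k=1.5625
T=lambda u,v:ray('top',235+u/4.2,150+v/4.2)
W=[(391,187),(432,191),(415,352),(377,349)];TT=[(553,171),(597,176),(570,332),(525,324)]
for w,t in zip(W,TT): print(tri([ray('wrist',w[0]/k,w[1]/k,c),T(*t)]), plane('wrist',w[0]/k,w[1]/k,27,c))
P=np.array([plane('wrist',w[0]/k,w[1]/k,27,c) for w in W]); print(P.mean(0)); d=(P[0]+P[1]-P[2]-P[3])/2; print(np.linalg.norm(d),np.degrees(np.arctan2(d[1],d[0])))
for w in [(314,308),(490,293)]: print(plane('wrist',w[0]/k,w[1]/k,28,c))
```

```text
(array([ 605.4, -325.8,   21. ]), [np.float64(0.032402465451687686), np.float64(0.032402465451723726)]) [ 605.7 -325.9   27. ]
(array([ 600.1, -350.9,   35.9]), [np.float64(0.6326601597267512), np.float64(0.6326601597268958)]) [ 600. -351.   27.]
(array([ 493.1, -328.9,   27.9]), [np.float64(2.018747484495803), np.float64(2.0187474844958193)]) [ 494.1 -327.3   27. ]
(array([ 497.8, -301.5,   22.6]), [np.float64(0.08427720272680828), np.float64(0.08427720272683184)]) [ 499.6 -301.9   27. ]
[ 549.9 -326.5   27. ]
108.67192347892137 -12.692095220812835
[ 534.3 -264.5   28. ]
[ 529.6 -381.4   28. ]
```

Emit:
arm_command:
  rows:
    - [0.03, -0.02, -0.95, 0, 0, -0.43]
    - [0.03, -0.02, -0.95, 0, 0, -0.43]
    - [0, 0, -0.95, 0, 0, 0]
    - [0, 0, -0.95, 0, 0, 0]
    - [0, 0, -0.95, 0, 0, 0]

```text
t: 7.55
tool_pos: [549.7, -325.9, 78.8]
eef_rot: [[0.979, -0.203, 0.001], [-0.203, -0.979, 0.0], [0.001, -0.0, -1.0]]
force: [0.3, -0.4, -0.1]
width: 45.9
grip_force: 0.0
```

Emit:
arm_command:
  rows:
    - [0, 0, -0.95, 0, 0, 0]
    - [0, 0, -0.9, 0, 0, 0]
    - [0, 0, 0, 0, 0, 0]
    - [0, 0, 0, 0, 0, 0]

```text
t: 7.88
tool_pos: [549.0, -325.7, 32.8]
eef_rot: [[0.979, -0.204, -0.002], [-0.204, -0.979, 0.001], [-0.002, -0.001, -1.0]]
force: [0.6, -0.3, 0.4]
width: 46.2
grip_force: 0.0
```

Emit:
arm_command:
  rows:
    - [0, 0, 0, 0, 0, 0]
    - [0, 0, 0, 0, 0, 0]
    - [0, 0, 0, 0, 0, 0]
    - [0, 0, 0, 0, 0, 0]
    - [0, 0, 0, 0, 0, 0]
  jaw: 18

```text
t: 8.3
tool_pos: [550.8, -327.2, 35.6]
eef_rot: [[0.979, -0.205, 0.003], [-0.205, -0.979, -0.002], [0.003, 0.001, -1.0]]
force: [-0.3, 1.0, 7.0]
width: 26.4
grip_force: 60.5
```

Emit:
arm_command:
  rows:
    - [0, 0, 1, 0, 0, 0]
    - [0, 0, 1, 0, 0, 0]
    - [0, 0, 1, 0, 0, 0]
    - [0.16, 0.958, 0, 0, 0, 0.208]
    - [0.16, 0.958, 0, 0, 0, 0.208]

```text
t: 8.72
tool_pos: [558.4, -280.5, 111.2]
eef_rot: [[0.985, -0.172, 0.004], [-0.172, -0.985, -0.003], [0.005, 0.002, -1.0]]
force: [0.7, 0.8, -2.1]
width: 25.7
grip_force: 59.6
```

Emit:
arm_command:
  rows:
    - [0.16, 0.958, 0, 0, 0, 0.208]
    - [0.16, 0.958, 0, 0, 0, 0.208]
    - [0.16, 0.958, 0, 0, 0, 0.208]
    - [0.16, 0.958, 0, 0, 0, 0.208]
    - [0.16, 0.958, 0, 0, 0, 0.208]

```text
t: 9.13
tool_pos: [577.8, -157.8, 109.2]
eef_rot: [[0.997, -0.078, 0.001], [-0.078, -0.997, -0.001], [0.001, 0.0, -1.0]]
force: [-0.2, -0.3, -0.1]
width: 26.4
grip_force: 59.6
```

Emit:
arm_command:
  rows:
    - [0.16, 0.958, 0, 0, 0, 0.208]
    - [0.16, 0.958, 0, 0, 0, 0.208]
    - [0.16, 0.958, 0, 0, 0, 0.208]
    - [0.16, 0.958, 0, 0, 0, 0.208]
    - [0.16, 0.958, 0, 0, 0, 0.208]

```text
t: 9.55
tool_pos: [597.8, -38.0, 109.2]
eef_rot: [[1.0, 0.012, 0.001], [0.012, -1.0, -0.0], [0.001, 0.0, -1.0]]
force: [0.9, 1.2, -1.5]
width: 26.3
grip_force: 59.6
```

Emit:
arm_command:
  rows:
    - [0.16, 0.958, 0, 0, 0, 0.208]
    - [0, 0, 0, 0, 0, 0]
    - [0, 0, 0, 0, 0, 0]

```text
t: 9.8
tool_pos: [601.8, -13.2, 109.0]
eef_rot: [[0.999, 0.033, 0.001], [0.033, -0.999, 0.0], [0.001, -0.0, -1.0]]
force: [-0.6, -0.7, -0.6]
width: 26.2
grip_force: 59.5
```

Run:
```python
from h import *
im=env.capture('wrist'); s=env.get_state(); print(s['tool_pos'],s['joints'],s['width'],s['grip_force'],s['force'])
cv2.imwrite('pics/w3b.png',cv2.resize(im,(800,600),interpolation=cv2.INTER_CUBIC))
```

```text
[601.62277757 -15.08230783 108.83852467] [ 16.02871832  21.94503947 -23.04179647  99.28203337   9.68690659
  60.68253247 -98.52977028] 26.6257579096261 59.531630873680115 [-0.24282102 -0.15894293  0.18142698]
```

View pics/w3b.png

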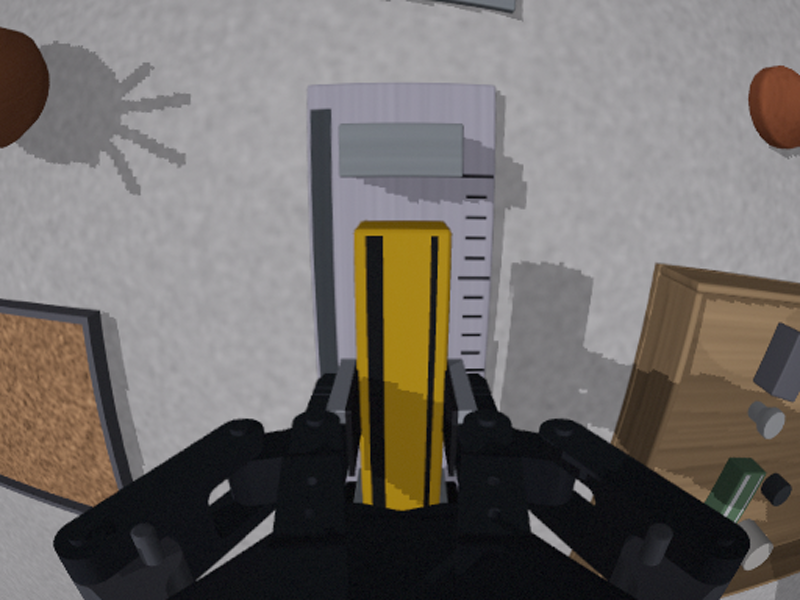

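The rail is straight in the grip, centred over the bed and in line with the fixed jaw. I'll lower it and release.

Emit:
arm_command:
  rows:
    - [0, 0, -0.9, 0, 0, 0]
    - [0, 0, -0.9, 0, 0, 0]
    - [0, 0, -0.7, 0, 0, 0]
    - [0, 0, -0.26, 0, 0, 0]
    - [0, 0, 0, 0, 0, 0]

```text
t: 10.27
tool_pos: [600.9, -17.0, 39.0]
eef_rot: [[1.0, 0.027, -0.001], [0.027, -1.0, -0.001], [-0.001, 0.001, -1.0]]
force: [0.2, 0.1, -0.1]
width: 26.6
grip_force: 60.7
```

Emit:
arm_command:
  rows:
    - [0, 0, -0.04, 0, 0, 0]
    - [0, 0, 0, 0, 0, 0]
    - [0, 0, 0, 0, 0, 0]

```text
t: 10.52
tool_pos: [601.7, -16.0, 38.7]
eef_rot: [[1.0, 0.028, 0.001], [0.028, -1.0, -0.0], [0.001, 0.0, -1.0]]
force: [0.6, 0.6, -0.7]
width: 26.3
grip_force: 60.7
```

Emit:
arm_command:
  rows:
    - [0, 0, 0, 0, 0, 0]
    - [0, 0, 0, 0, 0, 0]
    - [0, 0, 0, 0, 0, 0]
  jaw: 46

```text
t: 10.77
tool_pos: [601.6, -15.4, 38.5]
eef_rot: [[1.0, 0.029, 0.0], [0.029, -1.0, 0.0], [0.0, -0.0, -1.0]]
force: [-0.3, 0.3, -0.5]
width: 46.2
grip_force: 0.0
```

Emit:
arm_command:
  rows:
    - [0, 0, 1, 0, 0, 0]
    - [0, 0, 1, 0, 0, 0]
    - [0, 0, 1, 0, 0, 0]
    - [0, 0, 0, 0, 0, 0]
    - [0, 0, 0, 0, 0, 0]

```text
t: 11.18
tool_pos: [602.6, -15.3, 115.0]
eef_rot: [[1.0, 0.029, 0.003], [0.029, -1.0, -0.0], [0.003, 0.0, -1.0]]
force: [0.6, 1.0, -0.5]
width: 46.2
grip_force: 0.0
```

Run:
```python
from h import *
import pickle
c=env.get_calibration('wrist');im=env.capture('wrist'); s=env.get_state(); print(s['tool_pos'],s['eef_rot'])
pickle.dump(c,open('w4.pkl','wb'));cv2.imwrite('pics/w4b.png',cv2.resize(im,(800,600),interpolation=cv2.INTER_CUBIC))
t=env.capture('top'); cv2.imwrite('pics/top4.png',t)
```

```text
[601.63848122 -15.46076322 113.56311105] [[ 9.99569844e-01  2.93142510e-02  8.94797803e-04]
 [ 2.93144530e-02 -9.99570216e-01 -2.13476764e-04]
 [ 8.88155323e-04  2.39615444e-04 -9.99999577e-01]]
```

View pics/w4b.png

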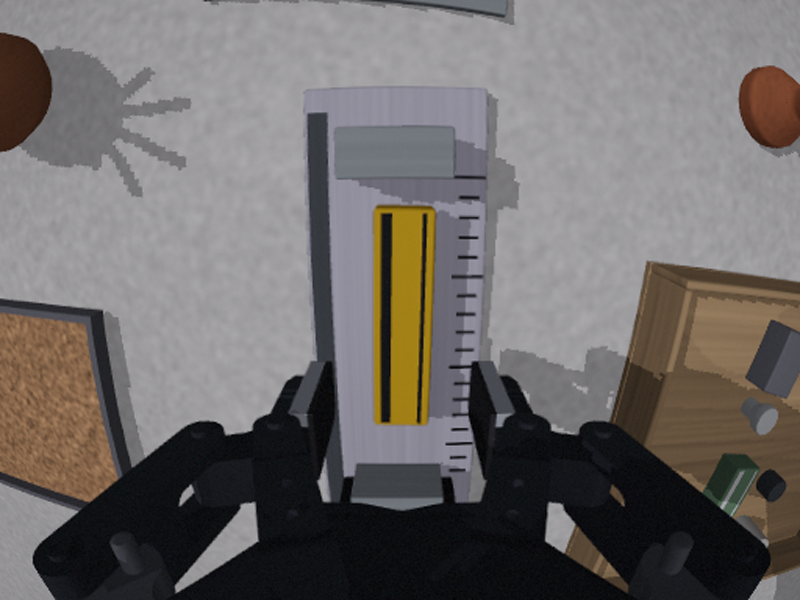

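The rail lies straight between the faces at (405,315). I'll push the post from behind with closed fingers.

Emit:
arm_command:
  rows:
    - [0, 0, 0.8, 0, 0, 0]
    - [-0.87, -0.02, 0, 0, 0, 0]
    - [-0.87, -0.02, 0, 0, 0, 0]
    - [-0.87, -0.02, 0, 0, 0, 0]
    - [-0.87, -0.02, 0, 0, 0, 0]
  jaw: 0

```text
t: 11.7
tool_pos: [512.7, -17.4, 131.8]
eef_rot: [[1.0, 0.029, -0.002], [0.029, -1.0, 0.0], [-0.002, -0.0, -1.0]]
force: [-0.5, 0.3, 0.5]
width: 0.1
grip_force: 0.0
```

Emit:
arm_command:
  rows:
    - [-0.87, -0.02, 0, 0, 0, 0]
    - [-0.87, -0.02, 0, 0, 0, 0]
    - [-0.87, -0.02, 0, 0, 0, 0]
    - [0, 0, 0, 0, 0, 0]
    - [0, 0, 0, 0, 0, 0]

```text
t: 12.12
tool_pos: [448.2, -19.2, 132.6]
eef_rot: [[1.0, 0.029, -0.001], [0.029, -1.0, -0.0], [-0.001, 0.0, -1.0]]
force: [0.6, 0.2, -0.3]
width: -0.5
grip_force: 0.0
```

Emit:
arm_command:
  rows:
    - [0, 0, -0.8, 0, 0, 0]
    - [0, 0, -0.8, 0, 0, 0]
    - [0, 0, -0.8, 0, 0, 0]
    - [0, 0, 0, 0, 0, 0]
    - [0, 0, 0, 0, 0, 0]

```text
t: 12.53
tool_pos: [449.0, -18.6, 72.5]
eef_rot: [[1.0, 0.03, -0.003], [0.03, -1.0, 0.001], [-0.003, -0.001, -1.0]]
force: [0.2, -0.3, 0.7]
width: 0.2
grip_force: 0.0
```

Emit:
arm_command:
  rows:
    - [0.2, 0.006, 0, 0, 0, 0]
    - [0.2, 0.006, 0, 0, 0, 0]
    - [0.2, 0.006, 0, 0, 0, 0]
    - [0.2, 0.006, 0, 0, 0, 0]

```text
t: 12.87
tool_pos: [470.2, -18.3, 74.1]
eef_rot: [[1.0, 0.029, 0.001], [0.029, -1.0, -0.0], [0.001, 0.0, -1.0]]
force: [-3.6, -0.2, 1.6]
width: -0.0
grip_force: 1.4
```

Emit:
arm_command:
  rows:
    - [0.3, 0.009, 0, 0, 0, 0]
    - [0.3, 0.009, 0, 0, 0, 0]
    - [0.3, 0.009, 0, 0, 0, 0]
    - [0.3, 0.009, 0, 0, 0, 0]
    - [0.2, 0.006, 0, 0, 0, 0]

```text
t: 13.28
tool_pos: [505.2, -17.2, 73.3]
eef_rot: [[1.0, 0.029, 0.0], [0.029, -1.0, 0.0], [0.0, -0.0, -1.0]]
force: [-4.6, -0.0, 2.4]
width: 0.4
grip_force: 1.6
```

Emit:
arm_command:
  rows:
    - [0.1, 0.003, 0, 0, 0, 0]
    - [0.1, 0.003, 0, 0, 0, 0]
    - [0.08, 0.003, 0, 0, 0, 0]
    - [0, 0, 0, 0, 0, 0]

```text
t: 13.62
tool_pos: [511.5, -17.0, 73.2]
eef_rot: [[1.0, 0.029, 0.0], [0.029, -1.0, 0.0], [0.0, -0.0, -1.0]]
force: [-0.3, 0.2, -0.3]
width: -0.0
grip_force: 0.2
```

Emit:
arm_command:
  rows:
    - [0.06, 0.002, 0, 0, 0, 0]
    - [0.06, 0.002, 0, 0, 0, 0]
    - [0.06, 0.002, 0, 0, 0, 0]

```text
t: 13.87
tool_pos: [515.6, -16.8, 73.2]
eef_rot: [[1.0, 0.029, -0.0], [0.029, -1.0, -0.0], [-0.0, 0.0, -1.0]]
force: [-3.1, 1.0, 0.1]
width: -0.2
grip_force: 1.4
```

Emit:
arm_command:
  rows:
    - [0.06, 0.002, 0, 0, 0, 0]
    - [0.06, 0.002, 0, 0, 0, 0]

```text
t: 14.03
tool_pos: [518.7, -16.7, 73.3]
eef_rot: [[1.0, 0.029, -0.0], [0.029, -1.0, 0.0], [-0.0, -0.0, -1.0]]
force: [-2.4, 0.6, -0.3]
width: -0.1
grip_force: 1.4
```

Emit:
arm_command:
  rows:
    - [0.04, 0.001, 0, 0, 0, 0]
    - [0.04, 0.001, 0, 0, 0, 0]

```text
t: 14.2
tool_pos: [518.9, -16.7, 73.1]
eef_rot: [[1.0, 0.029, -0.004], [0.029, -1.0, -0.0], [-0.004, 0.0, -1.0]]
force: [-15.9, -0.2, 12.3]
width: 0.1
grip_force: 8.1
```

Emit:
arm_command:
  rows:
    - [0, 0, 0, 0, 0, 0]
    - [0, 0, 0, 0, 0, 0]
    - [0, 0, 0, 0, 0, 0]
    - [0, 0, 0, 0, 0, 0]
    - [0, 0, 0, 0, 0, 0]

```text
t: 14.62
tool_pos: [518.9, -16.7, 73.0]
eef_rot: [[1.0, 0.029, -0.004], [0.029, -1.0, -0.0], [-0.004, 0.0, -1.0]]
force: [-11.5, -0.1, 7.7]
width: -0.2
grip_force: 6.0
```

Emit:
arm_command:
  rows:
    - [0, 0, 0, 0, 0, 0]
    - [0, 0, 0, 0, 0, 0]
    - [0, 0, 0, 0, 0, 0]
    - [0, 0, 0, 0, 0, 0]

```text
t: 14.95
tool_pos: [518.9, -16.8, 73.0]
eef_rot: [[1.0, 0.029, -0.004], [0.029, -1.0, -0.0], [-0.004, 0.0, -1.0]]
force: [-10.8, -0.2, 7.4]
width: -0.0
grip_force: 6.0
```

Squeezed at about 11 N for 0.6 s. Now I'll open the jaw by pushing the post from the front.

Emit:
arm_command:
  rows:
    - [-0.3, 0, 0, 0, 0, 0]
    - [0, 0, 0.9, 0, 0, 0]
    - [0, 0, 0.9, 0, 0, 0]
    - [0, 0, 0.8, 0, 0, 0]
    - [0, 0, 0, 0, 0, 0]

```text
t: 15.37
tool_pos: [516.0, -16.6, 142.6]
eef_rot: [[1.0, 0.029, 0.008], [0.029, -1.0, -0.0], [0.008, 0.001, -1.0]]
force: [0.8, -0.0, 0.3]
width: 0.1
grip_force: 0.0
```

Emit:
arm_command:
  rows:
    - [0.7, 0.02, 0, 0, 0, 0]
    - [0.7, 0.02, 0, 0, 0, 0]
    - [0.6, 0.02, 0, 0, 0, 0]
    - [0, 0, 0, 0, 0, 0]
    - [0, 0, 0, 0, 0, 0]

```text
t: 15.78
tool_pos: [563.6, -15.1, 137.9]
eef_rot: [[1.0, 0.03, 0.0], [0.03, -1.0, 0.001], [0.0, -0.001, -1.0]]
force: [-0.9, 0.5, -0.4]
width: 0.2
grip_force: 0.0
```

Run:
```python
from h import *
import pickle
c=env.get_calibration('wrist');im=env.capture('wrist'); s=env.get_state(); print(s['tool_pos'])
pickle.dump(c,open('w5.pkl','wb'));cv2.imwrite('pics/w5b.png',cv2.resize(im,(800,600),interpolation=cv2.INTER_CUBIC))
```

```text
[562.92196151 -15.13029856 137.89661924]
```

View pics/w5b.png

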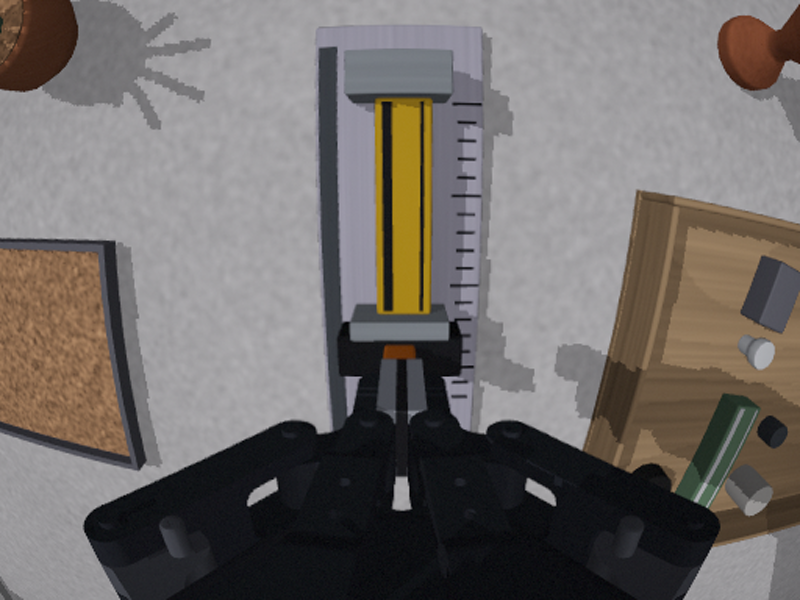

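The rail is clamped between both faces and straight.

Emit:
arm_command:
  rows:
    - [0, 0, -0.9, 0, 0, 0]
    - [0, 0, -0.9, 0, 0, 0]
    - [0, 0, -0.8, 0, 0, 0]
    - [0, 0, 0, 0, 0, 0]

```text
t: 16.17
tool_pos: [560.0, -15.5, 69.6]
eef_rot: [[1.0, 0.029, -0.006], [0.029, -1.0, 0.0], [-0.006, -0.0, -1.0]]
force: [-1.6, 0.6, -0.8]
width: -0.1
grip_force: 0.0
```

Emit:
arm_command:
  rows:
    - [-0.3, -0.009, 0, 0, 0, 0]
    - [-0.48, -0.015, 0, 0, 0, 0]
    - [-0.48, -0.015, 0, 0, 0, 0]
    - [-0.48, -0.015, 0, 0, 0, 0]
    - [-0.48, -0.015, 0, 0, 0, 0]

```text
t: 16.58
tool_pos: [508.1, -16.8, 75.2]
eef_rot: [[1.0, 0.03, 0.004], [0.03, -1.0, -0.0], [0.004, 0.0, -1.0]]
force: [3.6, -0.0, -1.6]
width: 0.1
grip_force: 1.5
```

Emit:
arm_command:
  rows:
    - [0, 0, 0, 0, 0, 0]
    - [0, 0, 0, 0, 0, 0]
    - [0.4, 0, 0, 0, 0, 0]
    - [0, 0, 0, 0, 0, 0]

```text
t: 16.92
tool_pos: [520.2, -17.0, 74.3]
eef_rot: [[1.0, 0.029, 0.003], [0.029, -1.0, 0.0], [0.003, -0.0, -1.0]]
force: [0.7, 0.1, -1.0]
width: -0.1
grip_force: 0.0
```

Emit:
arm_command:
  rows:
    - [0, 0, 1, 0, 0, 0]
    - [0.7, 0.02, 1, 0, 0, 0]
    - [1, 0.02, 0, 0, 0, 0]
    - [1, 0.02, 0, 0, 0, 0]
    - [1, 0.02, 0, 0, 0, 0]
  jaw: 46

```text
t: 17.33
tool_pos: [612.4, -15.1, 123.9]
eef_rot: [[1.0, 0.029, 0.001], [0.029, -1.0, -0.0], [0.001, 0.0, -1.0]]
force: [-1.5, -0.3, 0.5]
width: 46.0
grip_force: 0.0
```

Emit:
arm_command:
  rows:
    - [0, 0, 0, 0, 0, 0]
    - [0, 0, 0, 0, 0, 0]
    - [0, 0, 0, 0, 0, 0]

```text
t: 17.58
tool_pos: [610.0, -14.7, 122.8]
eef_rot: [[1.0, 0.03, -0.001], [0.03, -1.0, 0.0], [-0.001, -0.0, -1.0]]
force: [-0.5, 0.8, -0.6]
width: 45.9
grip_force: 0.0
```

Emit:
arm_command:
  rows:
    - [0.08, 0, -0.9, 0, 0, 0]
    - [0, 0, -0.9, 0, 0, 0]
    - [0, 0, -0.9, 0, 0, 0]
    - [0, 0, -0.78, 0, 0, 0]
    - [0, 0, 0, 0, 0, 0]

```text
t: 18.0
tool_pos: [608.9, -15.2, 32.5]
eef_rot: [[1.0, 0.029, -0.006], [0.029, -1.0, -0.0], [-0.006, -0.0, -1.0]]
force: [-1.2, -0.3, -1.4]
width: 46.0
grip_force: 0.0
```

Emit:
arm_command:
  rows:
    - [0, 0, 0, 0, 0, 0]
    - [0, 0, 0, 0, 0, 0]
    - [0, 0, 0, 0, 0, 0]
    - [0, 0, 0, 0, 0, 0]
    - [0, 0, 0, 0, 0, 0]
  jaw: 18

```text
t: 18.42
tool_pos: [612.2, -14.9, 37.5]
eef_rot: [[1.0, 0.029, 0.0], [0.029, -1.0, -0.0], [0.0, 0.0, -1.0]]
force: [-7.0, 0.5, 5.7]
width: 26.6
grip_force: 61.7
```

Emit:
arm_command:
  rows:
    - [0, 0, 0.9, 0, 0, 0]
    - [0, 0, 0.9, 0, 0, 0]
    - [0, 0, 0.9, 0, 0, 0]
    - [0, 0, 0, 0, 0, 0]

```text
t: 18.75
tool_pos: [615.6, -14.7, 109.6]
eef_rot: [[1.0, 0.029, 0.009], [0.029, -1.0, -0.0], [0.009, 0.0, -1.0]]
force: [0.0, 0.2, 0.4]
width: 26.6
grip_force: 61.0
```

Emit:
arm_command:
  rows:
    - [-0.28, 0.98, 0, 0, 0, 0.43]
    - [-0.28, 0.98, 0, 0, 0, 0.43]
    - [-0.28, 0.98, 0, 0, 0, 0.43]
    - [-0.28, 0.98, 0, 0, 0, 0.43]
    - [-0.28, 0.98, 0, 0, 0, 0.43]

```text
t: 19.17
tool_pos: [577.1, 108.8, 104.0]
eef_rot: [[0.976, 0.217, 0.001], [0.217, -0.976, 0.0], [0.001, 0.0, -1.0]]
force: [0.6, 0.3, -0.4]
width: 26.7
grip_force: 61.0
```

Emit:
arm_command:
  rows:
    - [-0.28, 0.98, 0, 0, 0, 0.43]
    - [-0.28, 0.98, 0, 0, 0, 0.43]
    - [-0.28, 0.98, 0, 0, 0, 0.43]
    - [-0.28, 0.98, 0, 0, 0, 0.43]
    - [-0.28, 0.98, 0, 0, 0, 0.43]

```text
t: 19.58
tool_pos: [542.1, 231.4, 104.0]
eef_rot: [[0.918, 0.396, 0.001], [0.396, -0.918, 0.0], [0.001, 0.0, -1.0]]
force: [-0.1, 0.1, -1.0]
width: 26.7
grip_force: 61.0
```

Emit:
arm_command:
  rows:
    - [-0.28, 0.98, 0, 0, 0, 0.43]
    - [-0.28, 0.98, 0, 0, 0, 0.43]
    - [-0.28, 0.98, 0, 0, 0, 0.43]
    - [-0.28, 0.98, 0, 0, 0, 0.43]
    - [0, 0, 0, 0, 0, 0]

```text
t: 20.0
tool_pos: [511.4, 334.5, 104.4]
eef_rot: [[0.845, 0.534, 0.0], [0.534, -0.845, 0.004], [0.002, -0.004, -1.0]]
force: [-0.2, -0.2, -0.8]
width: 26.2
grip_force: 61.0
```

Emit:
arm_command:
  rows:
    - [0, 0, 0, 0, 0, 0]
    - [0, 0, 0, 0, 0, 0]

```text
t: 20.17
tool_pos: [514.5, 327.7, 103.7]
eef_rot: [[0.85, 0.526, 0.0], [0.526, -0.85, -0.0], [0.0, 0.0, -1.0]]
force: [0.5, -0.7, -0.4]
width: 26.4
grip_force: 61.0
```

Emit:
arm_command:
  rows:
    - [0, 0, -0.9, 0, 0, 0]
    - [0, 0, -0.9, 0, 0, 0]
    - [0, 0, -0.6, 0, 0, 0]
    - [0, 0, -0.33, 0, 0, 0]
    - [0, 0, 0, 0, 0, 0]

```text
t: 20.58
tool_pos: [514.3, 326.9, 34.8]
eef_rot: [[0.851, 0.526, -0.001], [0.526, -0.851, -0.001], [-0.002, 0.001, -1.0]]
force: [0.0, -0.3, 0.6]
width: 26.1
grip_force: 62.5
```

Emit:
arm_command:
  rows:
    - [0, 0, 0, 0, 0, 0]
    - [0, 0, 0, 0, 0, 0]
    - [0, 0, 0, 0, 0, 0]
  jaw: 46

```text
t: 20.83
tool_pos: [514.7, 328.0, 36.0]
eef_rot: [[0.85, 0.526, 0.001], [0.526, -0.85, 0.0], [0.001, 0.0, -1.0]]
force: [0.9, -0.5, -0.1]
width: 45.5
grip_force: 0.0
```

Emit:
arm_command:
  rows:
    - [0, 0, 0.9, 0, 0, 0]
    - [0, 0, 0.9, 0, 0, 0]
    - [0, 0, 0.9, 0, 0, 0]
    - [0, 0, 0.9, 0, 0, 0]
    - [0, 0, 0.9, 0, 0, 0]

```text
t: 21.25
tool_pos: [514.3, 328.0, 149.5]
eef_rot: [[0.85, 0.527, 0.001], [0.527, -0.85, 0.0], [0.001, 0.0, -1.0]]
force: [-0.6, -0.9, -0.2]
width: 45.9
grip_force: 0.0
```

Run:
```python
from h import *
t=env.capture('top'); cv2.imwrite('pics/top6.png',t)
a=cv2.resize(t[120:290,100:420],None,fx=2.5,fy=2.5,interpolation=cv2.INTER_CUBIC);cv2.imwrite('pics/tc6.png',a); print(a.shape)
```

```text
(425, 800, 3)
```

View pics/tc6.png

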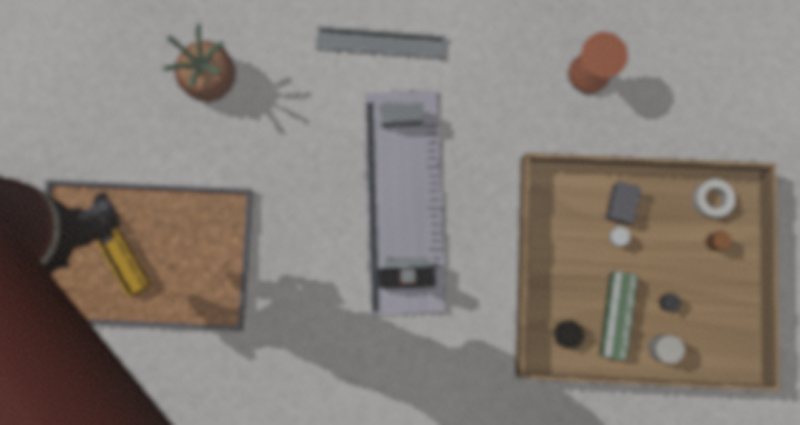

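Yellow lies in the tray at (123,260). Green in the bin is at (619,315), with corners (611,272), (637,274), (627,360), (601,356).

Emit:
arm_command:
  rows:
    - [-0.095, -0.947, 0.05, 0, 0, -0.32]
    - [-0.095, -0.947, 0.05, 0, 0, -0.32]
    - [-0.095, -0.947, 0.05, 0, 0, -0.32]
    - [-0.095, -0.947, 0.05, 0, 0, -0.32]
    - [-0.095, -0.947, 0.05, 0, 0, -0.32]

```text
t: 21.72
tool_pos: [502.3, 208.6, 154.6]
eef_rot: [[0.916, 0.402, 0.001], [0.402, -0.916, 0.0], [0.001, 0.0, -1.0]]
force: [-0.5, -0.1, 0.0]
width: 46.0
grip_force: 0.0
```

Emit:
arm_command:
  rows:
    - [-0.095, -0.947, 0.05, 0, 0, -0.32]
    - [-0.095, -0.947, 0.05, 0, 0, -0.32]
    - [-0.095, -0.947, 0.05, 0, 0, -0.32]
    - [-0.095, -0.947, 0.05, 0, 0, -0.32]
    - [-0.095, -0.947, 0.05, 0, 0, -0.32]

```text
t: 22.13
tool_pos: [490.4, 90.1, 160.9]
eef_rot: [[0.963, 0.271, 0.001], [0.271, -0.963, -0.0], [0.001, 0.0, -1.0]]
force: [-0.2, 0.1, -0.7]
width: 46.4
grip_force: 0.0
```

Emit:
arm_command:
  rows:
    - [-0.095, -0.947, 0.05, 0, 0, -0.32]
    - [-0.095, -0.947, 0.05, 0, 0, -0.32]
    - [-0.095, -0.947, 0.05, 0, 0, -0.32]
    - [-0.095, -0.947, 0.05, 0, 0, -0.32]
    - [-0.095, -0.947, 0.05, 0, 0, -0.32]

```text
t: 22.55
tool_pos: [478.5, -28.3, 167.2]
eef_rot: [[0.991, 0.134, 0.001], [0.134, -0.991, -0.0], [0.001, 0.0, -1.0]]
force: [0.1, 0.1, -1.1]
width: 46.0
grip_force: 0.0
```

Emit:
arm_command:
  rows:
    - [-0.095, -0.947, 0.05, 0, 0, -0.32]
    - [-0.095, -0.947, 0.05, 0, 0, -0.32]
    - [-0.095, -0.947, 0.05, 0, 0, -0.32]
    - [-0.095, -0.947, 0.05, 0, 0, -0.32]
    - [-0.095, -0.947, 0.05, 0, 0, -0.32]

```text
t: 22.97
tool_pos: [466.6, -146.7, 173.5]
eef_rot: [[1.0, -0.005, 0.001], [-0.005, -1.0, -0.0], [0.001, 0.0, -1.0]]
force: [0.8, 0.0, -0.3]
width: 45.9
grip_force: 0.0
```

Emit:
arm_command:
  rows:
    - [-0.095, -0.947, 0.05, 0, 0, -0.32]
    - [-0.095, -0.947, 0.05, 0, 0, -0.32]
    - [-0.095, -0.947, 0.05, 0, 0, -0.32]
    - [-0.095, -0.947, 0.05, 0, 0, -0.32]
    - [-0.095, -0.947, 0.05, 0, 0, -0.32]

```text
t: 23.38
tool_pos: [454.6, -266.1, 179.4]
eef_rot: [[0.989, -0.146, 0.0], [-0.146, -0.989, -0.0], [0.0, 0.0, -1.0]]
force: [1.6, 0.2, -0.6]
width: 45.8
grip_force: 0.0
```

Emit:
arm_command:
  rows:
    - [0, 0, 0, 0, 0, 0]
    - [0, 0, 0, 0, 0, 0]
    - [0, 0, 0, 0, 0, 0]

```text
t: 23.63
tool_pos: [454.9, -263.9, 179.1]
eef_rot: [[0.99, -0.143, -0.0], [-0.143, -0.99, 0.001], [-0.0, -0.001, -1.0]]
force: [-0.1, 0.6, -0.7]
width: 46.3
grip_force: 0.0
```

Run:
```python
from h import *
import pickle
np.set_printoptions(precision=2,suppress=True)
c=env.get_calibration('wrist');im=env.capture('wrist'); s=env.get_state(); print(s['tool_pos'],s['joints'])
pickle.dump(c,open('w7.pkl','wb'));cv2.imwrite('pics/w7b.png',cv2.resize(im,(800,600),interpolation=cv2.INTER_CUBIC))
P=np.array([plane('top',100+u/2.5,120+v/2.5,27) for u,v in [(611,272),(637,274),(627,360),(601,356)]])
d=(P[0]+P[1]-P[2]-P[3])/2; print(P.mean(0),np.linalg.norm(d),np.degrees(np.arctan2(d[1],d[0])))
```

```text
[ 455.1  -263.35  179.14] [ 35.54   8.45 -11.23 106.15   1.77  65.59 -74.48]
[ 442.85 -262.62   27.  ] 98.33019278244501 -8.659495849258052
```

View pics/w7b.png

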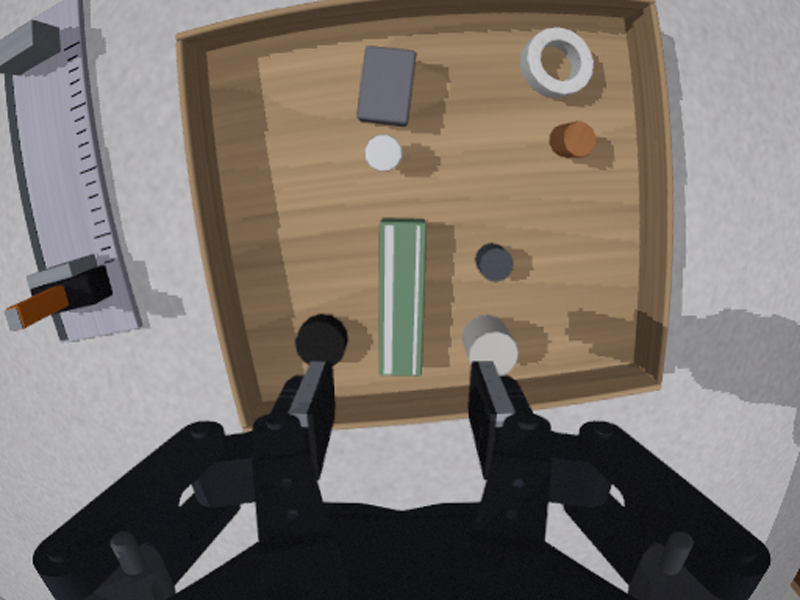

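Green's top corners are at (381,222), (425,222), (420,376), (381,374). The foot is at (322,341), the cap at (496,258) and the stub top at (493,352).

Run:
```python
from h import *
import pickle
np.set_printoptions(precision=1,suppress=True); c=pickle.load(open('w7.pkl','rb')); k=1.5625
C=[(381,222),(425,222),(420,376),(381,374)]; t=[(611,272),(637,274),(627,360),(601,356)]
P=np.array([plane('wrist',u/k,v/k,27,c) for u,v in C]); d=(P[0]+P[1]-P[2]-P[3])/2; m=P.mean(0); a=np.arctan2(d[1],d[0]);print(P,m,np.linalg.norm(d),np.degrees(a))
print(np.mean([tri([ray('wrist',w[0]/k,w[1]/k,c),ray('top',100+q[0]/2.5,120+q[1]/2.5)])[0] for w,q in zip(C,t)],0))
for n,u,v,z in [('foot',322,341,18),('cap',497,262,20),('stub',493,352,40),('knob',383,153,30)]:
    q=plane('wrist',u/k,v/k,z,c)-m; print(n,q[0]*np.cos(a)+q[1]*np.sin(a),-q[0]*np.sin(a)+q[1]*np.cos(a))
```

```text
[[ 493.8 -257.2   27. ]
 [ 490.1 -282.9   27. ]
 [ 391.7 -266.8   27. ]
 [ 396.7 -241.9   27. ]] [ 443.1 -262.2   27. ] 99.04356243236984 -9.115534107179549
[ 443.1 -262.2   27.3]
foot -30.280866553552002 52.09629632433143
cap 25.04939908493597 -59.10374623496982
stub -27.169901311418656 -56.625424231443084
knob 90.00131462330658 12.088856764425145
```

Emit:
arm_command:
  rows:
    - [-0.08, 0, -0.95, 0, 0, -0.16]
    - [-0.08, 0, -0.95, 0, 0, 0]
    - [0, 0, -0.95, 0, 0, 0]
    - [0, 0, -0.95, 0, 0, 0]
    - [0, 0, -0.95, 0, 0, 0]

```text
t: 24.1
tool_pos: [451.3, -262.8, 59.7]
eef_rot: [[0.988, -0.155, 0.001], [-0.155, -0.988, 0.0], [0.001, -0.0, -1.0]]
force: [0.4, -0.6, -0.2]
width: 45.6
grip_force: 0.0
```

Emit:
arm_command:
  rows:
    - [0, 0, -0.95, 0, 0, 0]
    - [0, 0, -0.14, 0, 0, 0]
    - [0, 0, 0, 0, 0, 0]
    - [0, 0, 0, 0, 0, 0]

```text
t: 24.43
tool_pos: [451.6, -263.5, 34.2]
eef_rot: [[0.988, -0.156, 0.001], [-0.156, -0.988, -0.0], [0.001, -0.0, -1.0]]
force: [0.2, -0.2, 0.4]
width: 45.9
grip_force: 0.0
```

Emit:
arm_command:
  rows:
    - [0, 0, 0, 0, 0, 0]
    - [0, 0, 0, 0, 0, 0]
    - [0, 0, 0, 0, 0, 0]
    - [0, 0, 0, 0, 0, 0]
    - [0, 0, 0, 0, 0, 0]
  jaw: 18

```text
t: 24.85
tool_pos: [452.1, -264.3, 35.2]
eef_rot: [[0.988, -0.157, 0.003], [-0.157, -0.988, -0.001], [0.003, 0.001, -1.0]]
force: [-0.3, 1.0, 7.4]
width: 26.3
grip_force: 60.0
```

Emit:
arm_command:
  rows:
    - [0, 0, 1, 0, 0, 0]
    - [0, 0, 1, 0, 0, 0]
    - [0, 0, 1, 0, 0, 0]
    - [0, 0, 0, 0, 0, 0]
    - [0, 0, 0, 0, 0, 0]

```text
t: 25.27
tool_pos: [452.1, -264.5, 110.6]
eef_rot: [[0.988, -0.157, 0.004], [-0.157, -0.988, -0.002], [0.004, 0.002, -1.0]]
force: [0.1, 0.9, -1.7]
width: 26.2
grip_force: 59.3
```

Emit:
arm_command:
  rows:
    - [0.5, 0.768, 0, 0, 0, 0.166]
    - [0.5, 0.768, 0, 0, 0, 0.166]
    - [0.5, 0.768, 0, 0, 0, 0.166]
    - [0.5, 0.768, 0, 0, 0, 0.166]
    - [0.5, 0.768, 0, 0, 0, 0.166]

```text
t: 25.68
tool_pos: [513.3, -166.8, 107.7]
eef_rot: [[0.996, -0.084, -0.001], [-0.084, -0.996, 0.0], [-0.001, -0.0, -1.0]]
force: [-0.5, -1.1, -0.2]
width: 26.2
grip_force: 59.3
```

Emit:
arm_command:
  rows:
    - [0.5, 0.768, 0, 0, 0, 0.166]
    - [0.5, 0.768, 0, 0, 0, 0.166]
    - [0.5, 0.768, 0, 0, 0, 0.166]
    - [0.5, 0.768, 0, 0, 0, 0.166]
    - [0.5, 0.768, 0, 0, 0, 0.166]

```text
t: 26.1
tool_pos: [575.8, -70.8, 107.5]
eef_rot: [[1.0, -0.012, -0.001], [-0.012, -1.0, 0.0], [-0.001, -0.0, -1.0]]
force: [-0.4, -0.4, -0.5]
width: 26.3
grip_force: 59.3
```

Emit:
arm_command:
  rows:
    - [0.5, 0.768, 0, 0, 0, 0.166]
    - [0.5, 0.768, 0, 0, 0, 0.166]
    - [0.5, 0.768, 0, 0, 0, 0.166]
    - [0, 0, 0, 0, 0, 0]
    - [0, 0, 0, 0, 0, 0]

```text
t: 26.52
tool_pos: [613.2, -12.6, 107.4]
eef_rot: [[0.999, 0.033, -0.001], [0.033, -0.999, 0.001], [-0.001, -0.001, -1.0]]
force: [-1.1, -0.0, -1.4]
width: 26.7
grip_force: 59.3
```

Emit:
arm_command:
  rows:
    - [0, 0, 0, 0, 0, 0]
    - [0, 0, 0, 0, 0, 0]

```text
t: 26.68
tool_pos: [612.7, -15.5, 107.8]
eef_rot: [[1.0, 0.029, -0.001], [0.029, -1.0, -0.001], [-0.001, 0.001, -1.0]]
force: [-0.2, 0.4, -1.0]
width: 26.4
grip_force: 59.3
```

Run:
```python
from h import *
im=env.capture('wrist'); s=env.get_state(); print(s['tool_pos'],s['width'])
cv2.imwrite('pics/w8b.png',cv2.resize(im,(800,600),interpolation=cv2.INTER_CUBIC))
```

```text
[612.81265467 -15.61764394 108.0049876 ] 26.63243813620313
```

View pics/w8b.png

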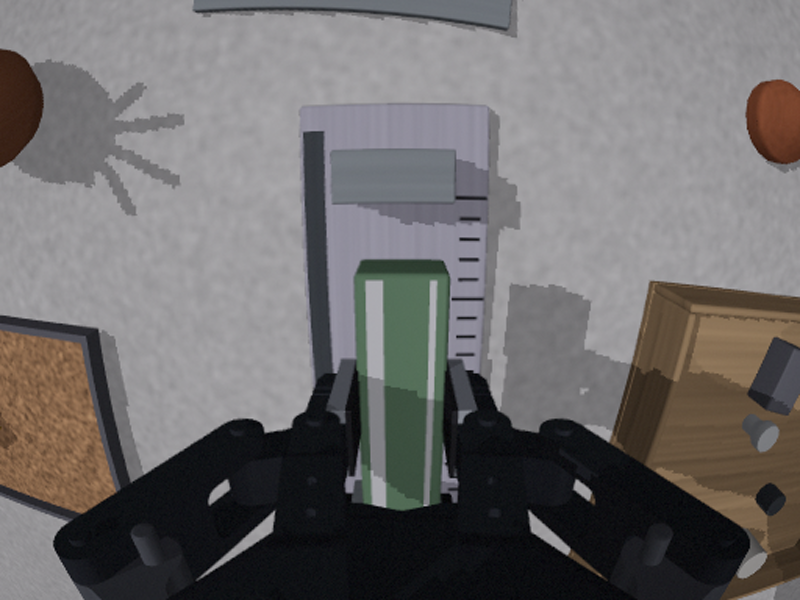

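Green is straight in the grip and lined up. I'll lower it, release it, and go behind the post.

Emit:
arm_command:
  rows:
    - [0, 0, -0.9, 0, 0, 0]
    - [0, 0, -0.9, 0, 0, 0]
    - [0, 0, -0.7, 0, 0, 0]
    - [0, 0, -0.27, 0, 0, 0]
    - [0, 0, 0, 0, 0, 0]

```text
t: 27.15
tool_pos: [612.5, -15.3, 38.7]
eef_rot: [[1.0, 0.03, -0.002], [0.03, -1.0, -0.001], [-0.002, 0.001, -1.0]]
force: [0.3, 0.4, 0.2]
width: 26.5
grip_force: 60.6
```

Emit:
arm_command:
  rows:
    - [0, 0, 0, 0, 0, 0]
    - [0, 0, 0, 0, 0, 0]
    - [0, 0, 0, 0, 0, 0]
    - [0, 0, 0, 0, 0, 0]
  jaw: 46

```text
t: 27.48
tool_pos: [613.5, -14.5, 39.4]
eef_rot: [[1.0, 0.031, 0.001], [0.031, -1.0, -0.0], [0.001, 0.0, -1.0]]
force: [0.3, -0.2, -0.0]
width: 46.0
grip_force: 0.0
```

Emit:
arm_command:
  rows:
    - [0, 0, 0.95, 0, 0, 0]
    - [0, 0, 0.95, 0, 0, 0]
    - [0, 0, 0.95, 0, 0, 0]
    - [0, 0, 0.95, 0, 0, 0]
    - [0, 0, 0, 0, 0, 0]

```text
t: 27.9
tool_pos: [616.0, -14.0, 139.5]
eef_rot: [[0.999, 0.031, 0.008], [0.031, -1.0, -0.0], [0.008, 0.0, -1.0]]
force: [0.9, -0.0, 0.5]
width: 46.3
grip_force: 0.0
```

Emit:
arm_command:
  rows:
    - [-0.93, -0.025, 0, 0, 0, 0]
    - [-0.93, -0.025, 0, 0, 0, 0]
    - [-0.93, -0.025, 0, 0, 0, 0]
    - [-0.93, -0.025, 0, 0, 0, 0]
    - [-0.93, -0.025, 0, 0, 0, 0]
  jaw: 0

```text
t: 28.32
tool_pos: [495.9, -17.4, 133.9]
eef_rot: [[1.0, 0.031, 0.0], [0.031, -1.0, -0.0], [0.0, 0.0, -1.0]]
force: [0.2, -0.6, 0.8]
width: 0.1
grip_force: 0.0
```

Emit:
arm_command:
  rows:
    - [-0.93, -0.02, 0, 0, 0, 0]
    - [-0.93, -0.02, 0, 0, 0, 0]
    - [0, 0, 0, 0, 0, 0]
    - [0, 0, 0, 0, 0, 0]

```text
t: 28.65
tool_pos: [450.1, -18.6, 134.3]
eef_rot: [[1.0, 0.031, 0.001], [0.031, -1.0, -0.001], [0.001, 0.001, -1.0]]
force: [0.1, -0.3, 0.4]
width: -0.3
grip_force: 0.0
```

Run:
```python
from h import *
im=env.capture('wrist'); s=env.get_state(); print(s['tool_pos'],s['width'])
cv2.imwrite('pics/w9b.png',cv2.resize(im,(800,600),interpolation=cv2.INTER_CUBIC))
```

```text
[451.01724677 -18.47310968 134.4281412 ] -0.13977527726621813
```

View pics/w9b.png

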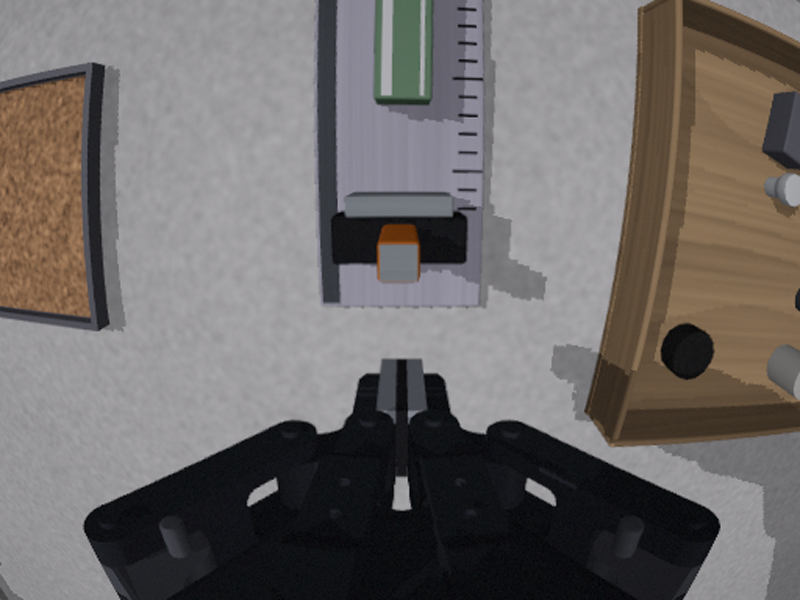

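The green rail lies aligned and the post is straight ahead of the closed fingers.

Emit:
arm_command:
  rows:
    - [0, 0, -0.82, 0, 0, 0]
    - [0, 0, -0.82, 0, 0, 0]
    - [0, 0, -0.81, 0, 0, 0]
    - [0, 0, 0, 0, 0, 0]
    - [0, 0, 0, 0, 0, 0]

```text
t: 29.12
tool_pos: [450.6, -18.1, 72.3]
eef_rot: [[1.0, 0.031, -0.002], [0.031, -1.0, 0.001], [-0.002, -0.001, -1.0]]
force: [0.8, 0.3, 0.5]
width: -0.2
grip_force: 0.0
```

Emit:
arm_command:
  rows:
    - [0.4, 0.012, 0, 0, 0, 0]
    - [0.3, 0.009, 0, 0, 0, 0]
    - [0.3, 0.009, 0, 0, 0, 0]
    - [0.3, 0.009, 0, 0, 0, 0]
    - [0.3, 0.009, 0, 0, 0, 0]

```text
t: 29.53
tool_pos: [491.7, -17.1, 73.3]
eef_rot: [[1.0, 0.031, 0.0], [0.031, -1.0, -0.0], [0.0, 0.0, -1.0]]
force: [-2.3, 0.5, 1.9]
width: -0.3
grip_force: 1.4
```

Emit:
arm_command:
  rows:
    - [0.3, 0.009, 0, 0, 0, 0]
    - [0.3, 0.009, 0, 0, 0, 0]
    - [0.2, 0.006, 0, 0, 0, 0]
    - [0.2, 0.006, 0, 0, 0, 0]
    - [0.1, 0.003, 0, 0, 0, 0]

```text
t: 29.95
tool_pos: [518.7, -16.2, 72.7]
eef_rot: [[1.0, 0.031, -0.0], [0.031, -1.0, 0.0], [-0.0, -0.0, -1.0]]
force: [-3.3, 0.5, 2.8]
width: -0.2
grip_force: 1.5
```

Emit:
arm_command:
  rows:
    - [0.06, 0.002, 0, 0, 0, 0]
    - [0.06, 0.002, 0, 0, 0, 0]

```text
t: 30.12
tool_pos: [521.0, -16.2, 72.7]
eef_rot: [[1.0, 0.031, -0.0], [0.031, -1.0, 0.0], [-0.0, -0.0, -1.0]]
force: [-2.5, 0.7, 1.4]
width: -0.1
grip_force: 1.4
```

Emit:
arm_command:
  rows:
    - [0.06, 0.002, 0, 0, 0, 0]
    - [0.06, 0.002, 0, 0, 0, 0]
    - [0.06, 0.002, 0, 0, 0, 0]
    - [0.06, 0.002, 0, 0, 0, 0]

```text
t: 30.45
tool_pos: [527.0, -16.0, 72.7]
eef_rot: [[1.0, 0.031, -0.0], [0.031, -1.0, 0.0], [-0.0, -0.0, -1.0]]
force: [-2.8, 0.3, 0.6]
width: -0.2
grip_force: 1.4
```

Emit:
arm_command:
  rows:
    - [0.04, 0.001, 0, 0, 0, 0]
    - [0.04, 0.001, 0, 0, 0, 0]

```text
t: 30.62
tool_pos: [528.8, -15.9, 72.7]
eef_rot: [[1.0, 0.031, -0.001], [0.031, -1.0, 0.0], [-0.001, -0.0, -1.0]]
force: [-10.3, -0.2, 6.7]
width: -0.1
grip_force: 5.1
```

Emit:
arm_command:
  rows:
    - [0.02, 0, 0, 0, 0, 0]
    - [0, 0, 0, 0, 0, 0]
    - [0, 0, 0, 0, 0, 0]
    - [0, 0, 0, 0, 0, 0]
    - [0, 0, 0, 0, 0, 0]

```text
t: 31.03
tool_pos: [528.8, -15.9, 72.7]
eef_rot: [[1.0, 0.031, -0.002], [0.031, -1.0, -0.0], [-0.002, 0.0, -1.0]]
force: [-6.7, 0.4, 3.1]
width: -0.5
grip_force: 3.4
```

Emit:
arm_command:
  rows:
    - [0, 0, 0, 0, 0, 0]
    - [0, 0, 0, 0, 0, 0]
    - [0, 0, 0, 0, 0, 0]
    - [0, 0, 0, 0, 0, 0]
    - [0, 0, 0, 0, 0, 0]

```text
t: 31.45
tool_pos: [528.9, -15.9, 72.7]
eef_rot: [[1.0, 0.031, -0.002], [0.031, -1.0, -0.0], [-0.002, 0.0, -1.0]]
force: [-6.7, 0.5, 3.1]
width: -0.3
grip_force: 3.4
```

Emit:
arm_command:
  rows:
    - [0.04, 0.001, 0, 0, 0, 0]
    - [0, 0, 0, 0, 0, 0]
    - [0, 0, 0, 0, 0, 0]
    - [0, 0, 0, 0, 0, 0]
    - [0, 0, 0, 0, 0, 0]

```text
t: 31.87
tool_pos: [528.9, -16.0, 72.6]
eef_rot: [[1.0, 0.031, -0.004], [0.031, -1.0, -0.0], [-0.004, 0.0, -1.0]]
force: [-10.7, 0.5, 7.2]
width: -0.1
grip_force: 5.9
```

Emit:
arm_command:
  rows:
    - [0, 0, 0, 0, 0, 0]
    - [0, 0, 0, 0, 0, 0]
    - [0, 0, 0, 0, 0, 0]
    - [0, 0, 0, 0, 0, 0]
    - [0, 0, 0, 0, 0, 0]

```text
t: 32.28
tool_pos: [528.9, -15.9, 72.7]
eef_rot: [[1.0, 0.031, -0.004], [0.031, -1.0, -0.0], [-0.004, 0.0, -1.0]]
force: [-11.7, 1.0, 7.9]
width: -0.1
grip_force: 5.9
```

Emit:
arm_command:
  rows:
    - [-0.3, 0, 0, 0, 0, 0]
    - [0, 0, 0.9, 0, 0, 0]
    - [0, 0, 0.9, 0, 0, 0]
    - [0, 0, 0.8, 0, 0, 0]
    - [0, 0, 0, 0, 0, 0]

```text
t: 32.7
tool_pos: [525.9, -15.9, 142.2]
eef_rot: [[0.999, 0.031, 0.008], [0.031, -1.0, -0.0], [0.008, 0.001, -1.0]]
force: [1.5, 0.0, 0.4]
width: -0.0
grip_force: 0.0
```

Emit:
arm_command:
  rows:
    - [0.7, 0.02, 0, 0, 0, 0]
    - [0.7, 0.02, 0, 0, 0, 0]
    - [0.66, 0.02, 0, 0, 0, 0]
    - [0, 0, 0, 0, 0, 0]
    - [0, 0, 0, 0, 0, 0]

```text
t: 33.12
tool_pos: [575.0, -14.3, 137.4]
eef_rot: [[1.0, 0.031, 0.0], [0.031, -1.0, 0.0], [0.0, -0.0, -1.0]]
force: [-0.1, -0.0, -0.0]
width: -0.1
grip_force: 0.0
```

Emit:
arm_command:
  rows:
    - [0, 0, -0.9, 0, 0, 0]
    - [0, 0, -0.9, 0, 0, 0]
    - [0, 0, -0.8, 0, 0, 0]
    - [0, 0, 0, 0, 0, 0]
    - [0, 0, 0, 0, 0, 0]

```text
t: 33.53
tool_pos: [573.4, -14.5, 72.3]
eef_rot: [[1.0, 0.031, -0.002], [0.031, -1.0, 0.0], [-0.002, -0.0, -1.0]]
force: [-0.1, -1.1, 1.3]
width: -0.1
grip_force: 0.0
```

Emit:
arm_command:
  rows:
    - [-0.26, -0.008, 0, 0, 0, 0]
    - [-0.26, -0.008, 0, 0, 0, 0]
    - [-0.26, -0.008, 0, 0, 0, 0]
    - [-0.26, -0.008, 0, 0, 0, 0]
    - [0, 0, 0, 0, 0, 0]

```text
t: 33.95
tool_pos: [547.7, -15.4, 73.7]
eef_rot: [[1.0, 0.031, 0.001], [0.031, -1.0, -0.0], [0.001, 0.0, -1.0]]
force: [1.4, -0.4, 0.1]
width: -0.2
grip_force: 0.0
```

Emit:
arm_command:
  rows:
    - [0, 0, 0, 0, 0, 0]
    - [0.3, 0, 0, 0, 0, 0]
    - [0, 0, 0, 0, 0, 0]

```text
t: 34.2
tool_pos: [557.3, -15.3, 73.0]
eef_rot: [[1.0, 0.031, 0.001], [0.031, -1.0, 0.0], [0.001, -0.0, -1.0]]
force: [-0.5, -0.6, 0.1]
width: 0.4
grip_force: 0.0
```

Emit:
arm_command:
  rows:
    - [0, 0, 1, 0, 0, 0]
    - [0.5, 0.01, 1, 0, 0, 0]
    - [1, 0.03, 0, 0, 0, 0]
    - [1, 0.02, 0, 0, 0, 0]
    - [0, 0, 0, 0, 0, 0]
  jaw: 46

```text
t: 34.62
tool_pos: [622.4, -13.7, 123.0]
eef_rot: [[1.0, 0.031, 0.003], [0.031, -1.0, 0.001], [0.003, -0.001, -1.0]]
force: [-2.0, -0.3, -0.9]
width: 46.3
grip_force: 0.0
```

Emit:
arm_command:
  rows:
    - [0, 0, 0, 0, 0, 0]
    - [0, 0, -0.9, 0, 0, 0]
    - [0, 0, -0.9, 0, 0, 0]
    - [0, 0, -0.9, 0, 0, 0]
    - [0, 0, -0.75, 0, 0, 0]

```text
t: 35.03
tool_pos: [617.2, -13.8, 34.7]
eef_rot: [[1.0, 0.031, -0.002], [0.031, -1.0, -0.0], [-0.002, -0.0, -1.0]]
force: [-0.2, -0.3, 0.4]
width: 45.9
grip_force: 0.0
```

Emit:
arm_command:
  rows:
    - [0, 0, 0, 0, 0, 0]
    - [0, 0, 0, 0, 0, 0]

```text
t: 35.2
tool_pos: [617.3, -13.8, 35.8]
eef_rot: [[1.0, 0.031, -0.003], [0.031, -1.0, 0.0], [-0.003, -0.0, -1.0]]
force: [0.1, 0.1, 0.6]
width: 46.4
grip_force: 0.0
```

Emit:
arm_command:
  rows:
    - [0, 0, 0, 0, 0, 0]
    - [0, 0, 0, 0, 0, 0]
    - [0, 0, 0, 0, 0, 0]
    - [0, 0, 0, 0, 0, 0]
    - [0, 0, 0, 0, 0, 0]
  jaw: 18

```text
t: 35.62
tool_pos: [619.3, -13.7, 38.4]
eef_rot: [[1.0, 0.031, 0.002], [0.031, -1.0, -0.0], [0.002, 0.0, -1.0]]
force: [-3.6, 0.4, 7.1]
width: 26.4
grip_force: 60.3
```

Emit:
arm_command:
  rows:
    - [0, 0, 0.9, 0, 0, 0]
    - [0, 0, 0.9, 0, 0, 0]
    - [0, 0, 0.9, 0, 0, 0]
    - [0, 0, 0, 0, 0, 0]

```text
t: 35.95
tool_pos: [621.6, -13.5, 109.8]
eef_rot: [[0.999, 0.031, 0.008], [0.031, -1.0, -0.0], [0.008, 0.0, -1.0]]
force: [0.9, 0.8, -0.4]
width: 26.8
grip_force: 59.4
```

Emit:
arm_command:
  rows:
    - [-0.385, 0.952, 0, 0, 0, 0.545]
    - [-0.385, 0.952, 0, 0, 0, 0.545]
    - [-0.385, 0.952, 0, 0, 0, 0.545]
    - [-0.385, 0.952, 0, 0, 0, 0.545]
    - [-0.385, 0.952, 0, 0, 0, 0.545]

```text
t: 36.37
tool_pos: [568.8, 108.4, 103.8]
eef_rot: [[0.962, 0.272, -0.001], [0.272, -0.962, 0.0], [-0.0, -0.0, -1.0]]
force: [0.0, -0.7, -0.5]
width: 26.1
grip_force: 59.4
```

Emit:
arm_command:
  rows:
    - [-0.385, 0.952, 0, 0, 0, 0.545]
    - [-0.385, 0.952, 0, 0, 0, 0.545]
    - [-0.385, 0.952, 0, 0, 0, 0.545]
    - [-0.385, 0.952, 0, 0, 0, 0.545]
    - [-0.385, 0.952, 0, 0, 0, 0.545]

```text
t: 36.78
tool_pos: [520.5, 227.1, 103.9]
eef_rot: [[0.871, 0.491, -0.0], [0.491, -0.871, 0.0], [-0.0, -0.0, -1.0]]
force: [1.0, 1.0, -0.4]
width: 26.6
grip_force: 59.4
```

Emit:
arm_command:
  rows:
    - [-0.385, 0.952, 0, 0, 0, 0.545]
    - [0, 0, 0, 0, 0, 0]
    - [0, 0, 0, 0, 0, 0]
    - [0, 0, 0, 0, 0, 0]

```text
t: 37.12
tool_pos: [512.1, 248.7, 103.8]
eef_rot: [[0.849, 0.528, -0.0], [0.528, -0.849, -0.0], [-0.0, 0.0, -1.0]]
force: [0.6, -0.1, -0.1]
width: 26.6
grip_force: 59.4
```

Emit:
arm_command:
  rows:
    - [0, 0, -0.9, 0, 0, 0]
    - [0, 0, -0.9, 0, 0, 0]
    - [0, 0, -0.6, 0, 0, 0]
    - [0, 0, -0.33, 0, 0, 0]
    - [0, 0, 0, 0, 0, 0]

```text
t: 37.53
tool_pos: [512.8, 247.2, 35.0]
eef_rot: [[0.851, 0.525, -0.001], [0.525, -0.851, -0.001], [-0.001, 0.0, -1.0]]
force: [-0.3, -0.7, -0.8]
width: 26.6
grip_force: 62.2
```

Emit:
arm_command:
  rows:
    - [0, 0, 0, 0, 0, 0]
    - [0, 0, 0, 0, 0, 0]
    - [0, 0, 0, 0, 0, 0]
  jaw: 46

```text
t: 37.78
tool_pos: [513.1, 247.8, 36.2]
eef_rot: [[0.851, 0.526, 0.0], [0.526, -0.851, 0.0], [0.0, 0.0, -1.0]]
force: [-0.1, 1.1, 0.1]
width: 46.3
grip_force: 0.0
```

Emit:
arm_command:
  rows:
    - [0, 0, 0.8, 0, 0, 0]
    - [0, 0, 0.8, 0, 0, 0]
    - [0, 0, 0.8, 0, 0, 0]
    - [0, 0, 0.8, 0, 0, 0]
    - [0, 0, 0.8, 0, 0, 0]

```text
t: 38.2
tool_pos: [512.7, 247.9, 137.1]
eef_rot: [[0.85, 0.526, 0.0], [0.526, -0.85, 0.0], [0.0, 0.0, -1.0]]
force: [0.1, 0.3, 0.0]
width: 46.1
grip_force: 0.0
```

Emit:
arm_command:
  rows:
    - [-0.044, -0.967, 0, 0, 0, -0.545]
    - [-0.044, -0.967, 0, 0, 0, -0.545]
    - [-0.044, -0.967, 0, 0, 0, -0.545]
    - [-0.044, -0.967, 0, 0, 0, -0.545]
    - [-0.044, -0.967, 0, 0, 0, -0.545]
  jaw: 0

```text
t: 38.62
tool_pos: [507.2, 126.0, 136.3]
eef_rot: [[0.951, 0.309, 0.001], [0.309, -0.951, 0.0], [0.001, 0.0, -1.0]]
force: [0.0, -0.9, -0.2]
width: 0.1
grip_force: 0.0
```

Emit:
arm_command:
  rows:
    - [-0.044, -0.967, 0, 0, 0, -0.545]
    - [-0.044, -0.967, 0, 0, 0, -0.545]
    - [-0.044, -0.967, 0, 0, 0, -0.545]
    - [-0.044, -0.967, 0, 0, 0, -0.545]
    - [-0.044, -0.967, 0, 0, 0, -0.545]

```text
t: 39.03
tool_pos: [501.7, 5.1, 136.3]
eef_rot: [[0.997, 0.076, 0.001], [0.076, -0.997, -0.0], [0.001, 0.0, -1.0]]
force: [1.1, 0.1, 0.3]
width: -0.1
grip_force: 0.0
```

Emit:
arm_command:
  rows:
    - [-0.044, -0.967, 0, 0, 0, -0.545]
    - [0, 0, 0, 0, 0, 0]
    - [0, 0, 0, 0, 0, 0]

```text
t: 39.28
tool_pos: [500.6, -19.3, 136.1]
eef_rot: [[1.0, 0.028, 0.0], [0.028, -1.0, -0.0], [0.0, 0.0, -1.0]]
force: [-0.2, 1.1, -1.0]
width: 0.2
grip_force: 0.0
```

Emit:
arm_command:
  rows:
    - [0, 0.06, -0.85, 0, 0, 0]
    - [0, 0, -0.85, 0, 0, 0]
    - [0, 0, -0.82, 0, 0, 0]
    - [0, 0, 0, 0, 0, 0]
    - [0, 0, 0, 0, 0, 0]

```text
t: 39.7
tool_pos: [500.1, -15.2, 72.5]
eef_rot: [[0.999, 0.033, -0.002], [0.033, -0.999, 0.001], [-0.002, -0.001, -1.0]]
force: [-0.3, -1.2, 0.7]
width: -0.1
grip_force: 0.0
```

Emit:
arm_command:
  rows:
    - [0.3, 0.009, 0, 0, 0, 0]
    - [0.4, 0.013, 0, 0, 0, 0]
    - [0.4, 0.013, 0, 0, 0, 0]
    - [0.4, 0.013, 0, 0, 0, 0]
    - [0.4, 0.013, 0, 0, 0, 0]

```text
t: 40.12
tool_pos: [549.7, -14.7, 73.4]
eef_rot: [[1.0, 0.031, 0.001], [0.031, -1.0, 0.0], [0.001, 0.0, -1.0]]
force: [-3.1, 0.3, 2.5]
width: 0.1
grip_force: 1.5
```

Emit:
arm_command:
  rows:
    - [0.4, 0.013, 0, 0, 0, 0]
    - [0.4, 0.013, 0, 0, 0, 0]
    - [0.4, 0.013, 0, 0, 0, 0]
    - [0.4, 0.013, 0, 0, 0, 0]
    - [0.4, 0.013, 0, 0, 0, 0]

```text
t: 40.53
tool_pos: [599.1, -13.3, 72.7]
eef_rot: [[1.0, 0.031, -0.0], [0.031, -1.0, -0.0], [-0.0, 0.0, -1.0]]
force: [-3.3, 0.9, 2.0]
width: -0.1
grip_force: 1.5
```

Emit:
arm_command:
  rows:
    - [0.3, 0.009, 0, 0, 0, 0]
    - [0.2, 0.006, 0, 0, 0, 0]
    - [0.2, 0.006, 0, 0, 0, 0]
    - [0.1, 0.003, 0, 0, 0, 0]
    - [0.1, 0.003, 0, 0, 0, 0]

```text
t: 40.95
tool_pos: [620.7, -12.6, 72.7]
eef_rot: [[1.0, 0.031, -0.0], [0.031, -1.0, -0.0], [-0.0, 0.0, -1.0]]
force: [-3.1, 0.3, -0.2]
width: 0.1
grip_force: 1.3
```

Emit:
arm_command:
  rows:
    - [0.1, 0.003, 0, 0, 0, 0]
    - [0.1, 0.003, 0, 0, 0, 0]
    - [0.06, 0.002, 0, 0, 0, 0]
    - [0.06, 0.002, 0, 0, 0, 0]

```text
t: 41.28
tool_pos: [628.6, -12.3, 72.7]
eef_rot: [[1.0, 0.031, -0.0], [0.031, -1.0, 0.0], [-0.0, -0.0, -1.0]]
force: [-2.7, 0.3, 0.0]
width: 0.1
grip_force: 1.3
```

Emit:
arm_command:
  rows:
    - [0.04, 0, 0, 0, 0, 0]
    - [0, 0, 0, 0, 0, 0]
    - [0, 0, 0, 0, 0, 0]

```text
t: 41.53
tool_pos: [628.8, -12.3, 72.7]
eef_rot: [[1.0, 0.031, -0.002], [0.031, -1.0, -0.0], [-0.002, 0.0, -1.0]]
force: [-5.8, 0.5, 2.5]
width: -0.2
grip_force: 3.2
```

Shut: it reached a hard stop at TCP x 628.8, as predicted. I'll back off, rise and take a final look.

Emit:
arm_command:
  rows:
    - [-0.4, 0, 0, 0, 0, 0]
    - [-0.4, 0, 0, 0, 0, 0]
    - [0, 0, 1, 0, 0, 0]
    - [0, 0, 1, 0, 0, 0]
    - [0, 0, 1, 0, 0, 0]

```text
t: 41.95
tool_pos: [609.8, -12.2, 148.9]
eef_rot: [[1.0, 0.031, 0.001], [0.031, -1.0, 0.0], [0.001, -0.0, -1.0]]
force: [0.5, 0.7, 0.4]
width: -0.1
grip_force: 0.0
```

Emit:
arm_command:
  rows:
    - [-0.8, -0.6, 1, 0, 0, 0]
    - [-0.8, -0.6, 1, 0, 0, 0]
    - [-0.8, -0.6, 0, 0, 0, 0]
    - [-0.5, -0.8, 0, 0, 0, 0]
    - [0, 0, 0, 0, 0, 0]

```text
t: 42.37
tool_pos: [535.7, -81.9, 198.9]
eef_rot: [[1.0, 0.026, 0.002], [0.026, -1.0, -0.003], [0.002, 0.003, -1.0]]
force: [0.1, -0.3, -0.1]
width: 0.1
grip_force: 0.0
```

Emit:
arm_command:
  rows:
    - [0, -1, 0, 0, 0, 0]
    - [0, -1, 0, 0, 0, 0]
    - [0, -1, 0, 0, 0, 0]
    - [0, 0, 0, 0, 0, 0]
    - [0, 0, 0, 0, 0, 0]

```text
t: 42.78
tool_pos: [537.5, -153.8, 197.9]
eef_rot: [[1.0, 0.028, 0.001], [0.028, -1.0, -0.0], [0.001, 0.0, -1.0]]
force: [-0.8, 0.8, 0.5]
width: -0.1
grip_force: 0.0
```

Run:
```python
from h import *
t=env.capture('top'); s=env.get_state(); print(s['t'],s['tool_pos'],s['force'])
cv2.imwrite('pics/tc10.png',cv2.resize(t[120:290,100:420],None,fx=2.5,fy=2.5,interpolation=cv2.INTER_CUBIC))
```

```text
42.8333 [ 537.59887701 -152.27241098  197.8987858 ] [-0.53963053  1.23420583 -0.2183445 ]
```

View pics/tc10.png

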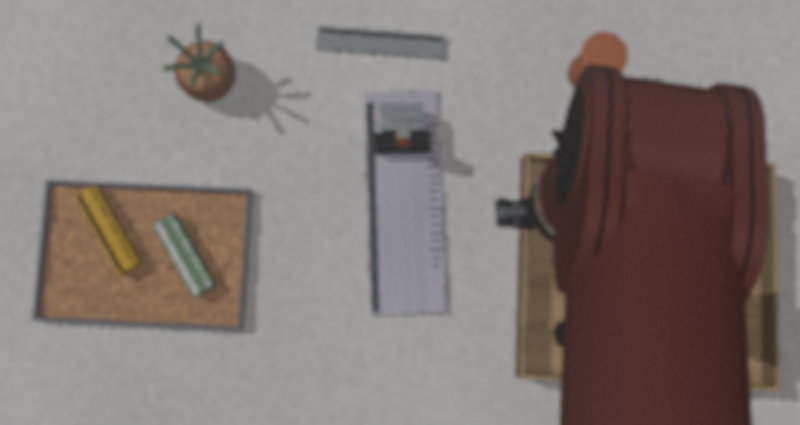

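The caliper is shut and empty, and both rails are in the tray. Yellow at (108,230) has been knocked towards the upper lip (end at (88,188)), so I'll check its margins.

Run:
```python
from h import *
np.set_printoptions(precision=1,suppress=True)
p=lambda u,v,z:plane('top',100+u/2.5,120+v/2.5,z)
for n,u,v,z in [('TL',48,183,14),('TR',252,191,14),('BR',243,329,14),('BL',36,320,14),('yA',79,191,27),('yB',99,186,27),('yC',138,267,27),('yD',120,272,27),('g',184,255,27)]: print(n,p(u,v,z)[:2])
t=cv2.imread('pics/tc10.png'); 
h=cv2.cvtColor(t,cv2.COLOR_BGR2HSV); m=cv2.inRange(h,(20,140,60),(32,255,255))[170:300,40:160]
cs,_=cv2.findContours(m,0,2); c=max(cs,key=cv2.contourArea)+np.array([40,170]); r=cv2.minAreaRect(c); print(r)
B=np.array([p(u,v,27)[:2] for u,v in cv2.boxPoints(r)]); print(B,B.mean(0))
```

```text
TL [598.8 414.7]
TR [589.2 167.3]
BR [425.3 174.4]
BL [434.9 420.4]
yA [587.3 371.9]
yB [593.3 348.2]
yC [497.1 297.7]
yD [491.2 318.8]
g [511.3 243.9]
((109.81600189208984, 228.16810607910156), (90.32534790039062, 24.590871810913086), 64.68711853027344)
[[585.3 371.3]
 [598.  345.2]
 [501.  295.2]
 [488.6 321. ]] [543.2 333.2]
```

```bash
python3 -c "
from station import env
print(env.sign_off())"
```

```text
the job is handed in; nothing more can be done
None
```

I handed the job in after 43 s of the 210 s. Only the yellow and green rails were present. I squeezed each in the caliper, yellow first, with about 11 N push on the post, and both are now in the tray. The caliper is shut and empty. Yellow was knocked about 26 mm after I placed it, so one end sits against or just on the lip; I worked out it still meets the limits and left it. The hand-in gave no verdict.

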